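# Hook the brake spring of the ribbon dispenser onto its post

## Robot

A 6-joint arm with a two-finger parallel gripper is mounted at the origin on the work surface. World frame = base frame: x ahead of the robot, y to its left, z up, the work surface at z = 0. Lengths are in m, angles in degrees, forces in N, time in s.
With the tool pointing down it reaches from about 0.275 to 0.85 m from the base axis. Payload 5.2 kg.
Tool frame: the origin (TCP) lies midway between the tips of the shut fingers; the grasp point (between the pads) lies 19 mm behind it; z points along the fingers, y is the direction in which the jaws open and shut (so a half turn about z gives the same grasp; the last joint's range is limited). The gripper opens to 85 mm and grips with 20 to 120 N. Pads are 22 mm wide; open, the fingers measure 114 mm over their backs; the gripper's body (76 mm by 85 mm) begins 54 mm behind the grasp point. The pads swing forward as they close: fully open they stand 13 mm farther back than shut.
Start: joints at [61.375, 14.817, 87.949, -0, 77.235, -11.62], TCP at [0.161, 0.526, 0.195] pointing down, gripper open.
Joint ranges: [-179.93, 179.93], [-52.35, 119.4], [10.71, 147.94], [-69.91, 249.91], [12.55, 155.21], [-178.61, 178.61]. Speed limits (degrees/s): [147.25, 147.25, 180, 180, 180, 180].

## Interface

Orientations are given as a 3x3 rotation matrix whose columns are the frame's x, y, z axes.
In Python, from rig import bot gives the robot as it stands.
- The arm moves only by the tool jog_arm, never from a script. Its argument "plan" is a list that holds one entry, the list of rows, each a list of 5 numbers: the gripper command: -1 is shut, 1 is fully open, values between are in proportion, then the shift along the world's x, y, z in units of 0.25 m (1.0 is 0.25 m), then the turn about the world's z in units of pi rad (1.0 is pi rad). In form: [[[jaw, dx, dy, dz, spin], ...]]. A call has exactly 8 rows; each row is the pose to reach, as a shift and turn from the pose measured when the call began, turning the shorter way round; what a row does not reach only later rows make up. A row lasts 1/12 s, in which the tool goes at most 41.7 mm and 7.16 degrees, less where a joint would pass 70% of its speed; a pose out of reach is approached as far as the arm can. A call with a number of a shift or a turn outside -1 to 1 is refused whole. A call with a gripper value outside its range is refused whole. The fingers move at their own pace and stop on an object; the grip force is fixed at half the most. Time passes only in rows, so rows that repeat a pose let the fingers close, or fill a call up. It gives the time, the measured TCP pose, the force and the opening at its end, in the units of the state.
- bot.read_state(): the state, without advancing time (a new reading comes with each control period).
- bot.grab_frame(name): name is "side" or "top"; returns a dict with "frame" (384x512x3 uint8, red, green, blue), "mtx" (3x3 intrinsics, pixels), "xyz" and "rotation" of the camera in the world. Camera axes: x right, y down, z forward; pixel columns grow to the right and rows downward; lengths in m; the calibration is good to about 2 mm. A picture is of the moment at which its call begins. There is no depth.
- bot.close_job(): hands the job in, once; it reports no verdict.
The state is a dict: "time_s": time; "joint_positions": joint angles; "joint_vel": joint speeds; "tau": joint torques, N m; "position": TCP position; "orientation": TCP orientation; "ft_force": force on the tool from outside, world axes, zero at the start; "wrist_torque": the same for the moment, N m; "width": opening from 0.0 (shut) to 1.0 (fully open).
Only numpy, scipy, OpenCV 4.12 (cv2) and the standard library are available. Lean on these libraries where they do the work, as an engineer would, in place of code of your own. Each camera call takes 0.05 s, during which the arm holds its last target.

## Task

The brake spring of the ribbon dispenser has come off its anchor post. Take the spring puller from its slotted rest, catch the spring's red pull loop with it, and stretch and swing the spring until its open hook is caught around the brass anchor post, keeping the fingers off the spring. Then hang the puller back upright in the slot of its rest and leave the other things on the bench where they are.

Things in the scene. Friction and masses are not known exactly. Their poses are not given: they have to be found in the camera images.
- spring_pin (a point): upright steel pin at the end of the dispenser's green brake arm, on which the spring swings level; the point lies on the pin's axis at the spring's height, 32 mm above the bench (20 mm above the dispenser's 12 mm thick grey plate). Its x axis points towards the anchor post.
- anchor_post (a point): upright brass post on the dispenser, 8 mm across, with a 13 mm head, top 46 mm above the bench; the point is on its axis at the spring's height, 32 mm above the bench, 121 mm from spring_pin. x points away from spring_pin; y to the side on which the loose spring starts. A red ribbon reel (84 mm across, 52 mm high at its gold hub) stands on the -y side, nearer the pin.
- spring: the spring: a steel coil 15 mm across with its hook and red pull loop, all level, 32 mm above the bench. Origin on spring_pin's axis; x runs along it to the hook. Swings lightly about the pin and stays put, 0.25 rad to the reel's side and 0.75 rad to the other side of the line to the post. Stretches along x by up to 55 mm at 170 N/m: 3 N hooked on, 6 to 7 N to pass the post.
- hook_bend (a point): centre of the hook's round bend, axes as the spring's; 100 mm from spring_pin when slack, 118 mm when hooked. 4 mm wire: the shank runs at y = +9 mm, the bend (9 mm radius to the wire's centre) goes round the +x end and back to the tip on the -y side. Hooked on, the post is inside the bend at x = +3 mm, y = 0 here.
- hook_tip (a point): end of the hook's short tip, 5 mm back towards the pin from hook_bend and 11 mm to -y. Behind it the hook's mouth is open on the -y side: the post comes in when hook_bend has been pulled to 11 to 25 mm farther from the pin than the post's axis (18 mm is best) and the spring is then swung into line with the post; let back towards the pin, the hook catches.
- pull_loop (a point): centre of the red closed pull loop at the hook's far end, 24 mm beyond hook_bend along the spring; a level ring of 4 mm wire with an 18 mm wide opening, 32 mm above the bench and 20 mm above the plate below
- puller: the spring puller, a loose upright tool, about 70 g, 110 mm tall: a 6 mm steel shank with an 8 mm ball at its foot, 46 mm long; then a dark round flange 36 mm across, 4 mm thick; above it a yellow square handle 22 x 22 mm, 60 mm tall. Origin at the foot of the ball; z up along the tool, x and y square to the handle's faces.
- puller_grip (a point): centre of the puller's yellow handle, 80 mm above its foot and 34 mm above the underside of its flange; the place to grip it; same axes as the puller
- rest_slot (a point): the wooden puller rest: two blocks side by side, 62 mm tall, with an 18 mm wide, 54 mm deep slot between them, open above and at both ends. The puller's shank hangs in the slot, its flange on the blocks. The point is the middle of the slot at the top of the blocks; x runs along the slot (70 mm long), z up.
- ribbon: spare spool of red ribbon, 72 mm across, 32 mm tall, standing flat; stands by, origin at the centre of its underside
- pot: small empty terracotta pot, 90 mm across, 85 mm tall; stands by, origin at the centre of its underside
- screwdriver: screwdriver with a yellow handle, lying flat; stands by, origin at the centre of its underside
- hoop: thin brass hoop, 104 mm across, 6 mm tall, lying flat; stands by, origin at the centre of its underside
Things that resemble listed ones, but are neither listed nor needed, are in the scene too. Leave any blue or purple look-alike of the part that bears rest_slot alone.

How it is judged:
By the outcome, as a careful person would: the job done as asked, in the order asked, and still so for the second after the job is handed in, with the robot touching nothing.
It also fails if it takes over 48 s, if anything falls off the work surface, if the arm or the gripper's body presses on something with over 40 N, if the wrist force passes 120 N, or if a joint passes its speed limit or range.

## Working session

There is one attempt and no reset: what is moved stays moved. The work goes in short steps, Python scripts to look and compute and a tool call to move; the robot and the scene stay as the last step left them, time stands still between calls to the robot, and variables do not carry over. Pictures are saved under pics/ and viewed, and the job is handed in when it is done.

Besides the shell and the picture viewer there is one more tool, called after ">>>" as name([rows], argument=value, ...), one row to a line, values as JSON. jog_arm: Moves the arm, as the interface text tells. Shifts and turns lie within -1 to 1; 1 stands for 0.25 m of shift or pi rad of turn. Its arguments: {"type":"object","properties":{"plan":{"type":"array","items":{"type":"array","items":{"type":"array","items":{"type":"number"}}}}},"required":["plan"]}

```bash
mkdir -p pics; ls
python3 - <<'E'
from rig import bot
import cv2,json,pickle
s=bot.read_state(); print(s)
for n in("side","top"):
    f=bot.grab_frame(n); pickle.dump(f,open(f"{n}0.pkl","wb"))
    cv2.imwrite(f"pics/{n}0.png",f["frame"][:,:,::-1]); print(n,f["mtx"],f["xyz"],f["rotation"])
E
```

```text
pics
{'time_s': 0.0, 'joint_positions': array([ 6.13761880e+01,  1.48592420e+01,  8.80103285e+01,  8.30988991e-04,
        7.72331528e+01, -1.16196665e+01]), 'joint_vel': array([ 0.02280606, -0.02826167, -0.0933918 , -0.04930301, -0.04157757,
        0.04343762]), 'tau': array([-5.66216549e-04, -4.46036947e+01, -2.90572214e+01, -4.51601281e-04,
        1.17664153e-02, -4.06555830e-05]), 'position': array([0.16053517, 0.52545077, 0.19458014]), 'orientation': array([[-9.56282495e-01,  2.92443208e-01, -8.71296707e-04],
       [ 2.92444266e-01,  9.56281285e-01, -1.56696553e-03],
       [ 3.74956309e-04, -1.75326743e-03, -9.99998393e-01]]), 'ft_force': array([ 0.05065935,  0.20142213, -0.22899646]), 'wrist_torque': array([-0.00160407, -0.00533786,  0.01159046]), 'width': 1.0009417731051065}
side [[498.35781534   0.         254.3308635 ]
 [  0.         498.35781534 196.44570499]
 [  0.           0.           1.        ]] [ 1.20526197 -1.00924525  0.98228537] [[ 0.80043038  0.36082458 -0.47866149]
 [ 0.59919569 -0.4595138   0.65560018]
 [ 0.0166051  -0.81157421 -0.58401333]]
top [[408.69678923   0.         261.45047817]
 [  0.         408.69678923 189.67668874]
 [  0.           0.           1.        ]] [ 0.20957596 -0.01078083  1.40291247] [[-0.01611997 -0.98024384  0.1971349 ]
 [-0.99972129  0.01240011 -0.02008952]
 [ 0.01724813 -0.19740379 -0.98017052]]
```

View pics/side0.png

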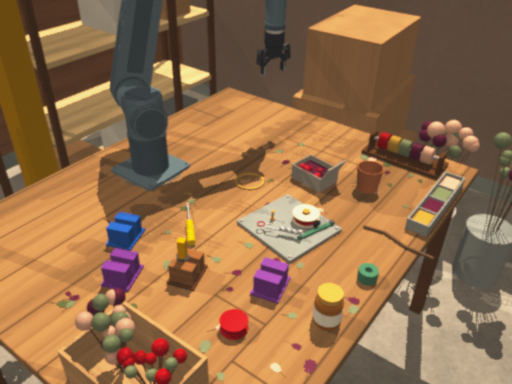

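View pics/top0.png

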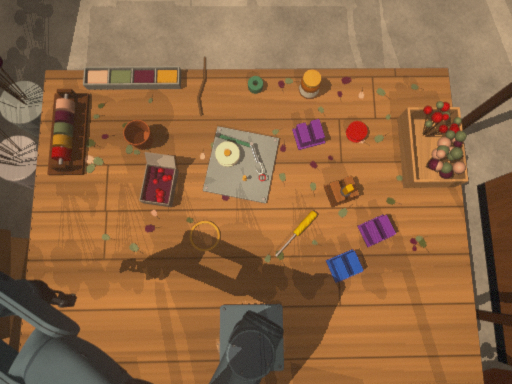

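The side view shows the grey plate at about (290,226) and the wooden rest with the yellow handle at (186,260). In the top view the plate is at (242,163) and the rest at (345,190). Next I'll zoom in on both.

Run:
```python
import cv2,pickle
f={n:pickle.load(open(n+"0.pkl","rb"))["frame"][:,:,::-1] for n in("side","top")}
def c(n,x0,y0,w,h,k,o): cv2.imwrite("pics/"+o,cv2.resize(f[n][y0:y0+h,x0:x0+w],None,fx=k,fy=k,interpolation=cv2.INTER_CUBIC))
c("top",200,120,90,85,8,"t_disp.png");c("top",315,165,60,50,10,"t_rest.png")
c("side",235,190,110,75,7,"s_disp.png");c("side",155,190,60,110,5,"s_rest.png")
```

```text
(no output)
```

View pics/t_disp.png

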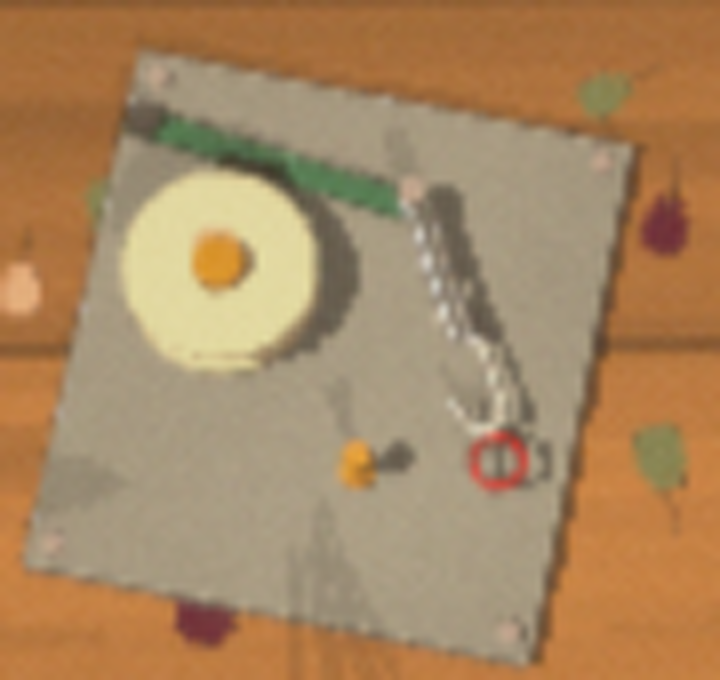

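View pics/t_rest.png

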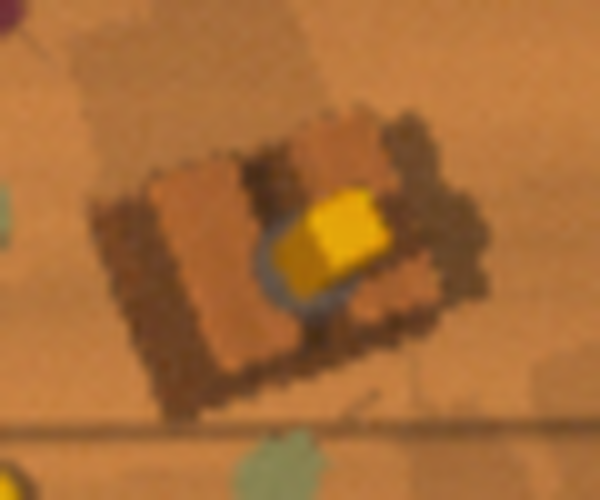

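View pics/s_disp.png

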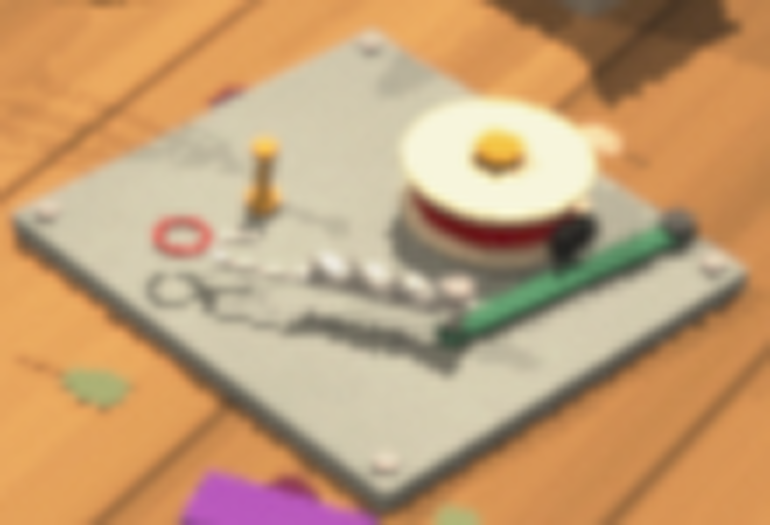

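View pics/s_rest.png

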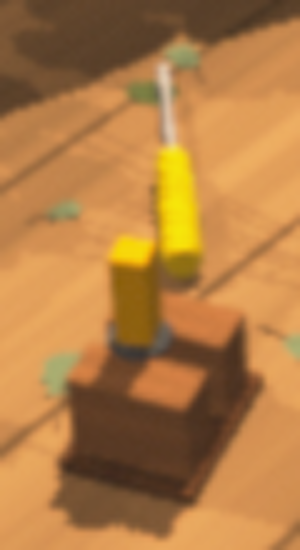

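```bash
cat > h.py <<'E'
import numpy as np,cv2,pickle
def ray(f,p):
    d=f["rotation"]@np.linalg.inv(f["mtx"])@np.array([p[0],p[1],1.]); return np.array(f["xyz"]),d/np.linalg.norm(d)
def plane(f,p,z):
    o,d=ray(f,p); return o+d*(z-o[2])/d[2]
def tri(fa,pa,fb,pb):
    o1,d1=ray(fa,pa);o2,d2=ray(fb,pb)
    t=np.linalg.lstsq(np.c_[d1,-d2],o2-o1,rcond=None)[0]
    a=o1+d1*t[0];b=o2+d2*t[1]; return (a+b)/2,np.linalg.norm(a-b)*1e3
def load(n): return pickle.load(open(n+".pkl","rb"))
def blobs(f,lo,hi,roi,mn=4):
    x0,y0,x1,y1=roi; hsv=cv2.cvtColor(f["frame"],cv2.COLOR_RGB2HSV)[y0:y1,x0:x1]
    m=cv2.inRange(hsv,np.array(lo),np.array(hi)); 
    n,l,s,c=cv2.connectedComponentsWithStats(m,connectivity=8)
    return [(s[i,4],s[i,:4]+[x0,y0,0,0],c[i]+[x0,y0]) for i in range(1,n) if s[i,4]>=mn]
def snap(tag,names=("side","top")):
    from rig import bot
    r={}
    for n in names:
        f=bot.grab_frame(n); pickle.dump(f,open(f"{n}{tag}.pkl","wb")); r[n]=f
    return r
def crop(f,x0,y0,w,h,k,o): cv2.imwrite("pics/"+o,cv2.resize(f["frame"][y0:y0+h,x0:x0+w,::-1],None,fx=k,fy=k,interpolation=cv2.INTER_CUBIC))
def cp(c,k,x0,y0): return ((c[0]+.5)/k-.5+x0,(c[1]+.5)/k-.5+y0)
E
cat > m.py <<'E'
from h import *
np.set_printoptions(precision=4,suppress=True)
S,T=load("side0"),load("top0")
T8=lambda x,y:cp((x,y),8,200,120); S7=lambda x,y:cp((x,y),7,235,190)
TR=lambda x,y:cp((x,y),10,315,165); SR=lambda x,y:cp((x,y),5,155,190)
def red(f,roi):
    x0,y0,x1,y1=roi;a=f["frame"][y0:y1,x0:x1].astype(int);m=((a[...,0]-a[...,1]>60)&(a[...,0]-a[...,2]>60)).astype(np.uint8)
    ys,xs=np.nonzero(m);print(len(xs));(c,s,_)=cv2.fitEllipse(np.c_[xs,ys].astype(np.float32));print("ell",c,s,"bbox",xs.min()+x0,xs.max()+x0,ys.min()+y0,ys.max()+y0)
    return ((xs.min()+xs.max())/2+x0,(ys.min()+ys.max())/2+y0)
rt=red(T,(256,170,270,184)); rs=red(S,(254,218,268,230)); print(rt,rs)
ring,e=tri(T,rt,S,rs);print("ring",ring,e,"onplane",plane(T,rt,.032),plane(S,rs,.032))
# post head, pin head, reel hub
for n,a,b,z in [("posthead",T8(358,450),S7(265,147),.046),("pin",T8(411,188),S7(457,287),.042),("hub",T8(218,260),S7(498,148),.052),("handletop",TR(349,226),SR(132,246),.11+.016)]:
    p,e=tri(T,a,S,b);print(n,p,"err mm",e,plane(T,a,z),plane(S,b,z))
for nm,cs in [("plate",[(140,52),(635,147),(535,665),(25,570)])]:
    print(nm,[plane(T,T8(*c),.012)[:2] for c in cs])
for nm,cs in [("restTopT",[(150,187),(240,155),(300,335),(225,372)]),("right",[(290,145),(360,112),(440,280),(355,318)])]:
    print(nm,[plane(T,TR(*c),.062)[:2] for c in cs])
print("restS",[plane(S,SR(*c),.062)[:2] for c in [(70,382),(185,410),(212,372),(245,312),(172,298),(105,338)]])
E
python3 m.py
```

```text
22
ell (5.859349727630615, 7.206171989440918) (6.179124355316162, 6.573322296142578) bbox 259 265 174 180
22
ell (6.507082939147949, 5.037088871002197) (4.418123722076416, 7.2056684494018555) bbox 257 264 221 225
(np.float64(262.0), np.float64(177.0)) (np.float64(260.5), np.float64(223.0))
ring [ 0.5275 -0.0428  0.035 ] 4.269477500253979 onplane [ 0.5298 -0.0415  0.032 ] [ 0.524  -0.0416  0.032 ]
posthead [0.5292 0.0174 0.0471] err mm 4.993687713664048 [0.5314 0.019  0.046 ] [0.5269 0.0165 0.046 ]
pin [ 0.6463 -0.0068  0.0427] err mm 6.186535903179035 [ 0.649  -0.0048  0.042 ] [ 0.6441 -0.0088  0.042 ]
hub [0.6129 0.0768 0.0504] err mm 4.862720289067728 [0.6144 0.0783 0.052 ] [0.6126 0.0727 0.052 ]
handletop [ 0.4694 -0.3197  0.1284] err mm 3.4234650783082996 [ 0.4711 -0.319   0.126 ] [ 0.4661 -0.3189  0.126 ]
plate [array([0.7234, 0.1158]), array([ 0.6767, -0.1047]), array([ 0.4433, -0.0558]), array([0.4879, 0.1642])]
restTopT [array([ 0.4984, -0.268 ]), array([ 0.5091, -0.299 ]), array([ 0.4472, -0.3158]), array([ 0.435, -0.29 ])]
right [array([ 0.5124, -0.3161]), array([ 0.5235, -0.3405]), array([ 0.4653, -0.3641]), array([ 0.4527, -0.3346])]
restS [array([ 0.4613, -0.3673]), array([ 0.5233, -0.3456]), array([ 0.5152, -0.3158]), array([ 0.4976, -0.2697]), array([ 0.4585, -0.2857]), array([ 0.452 , -0.3315])]
```

```bash
cat >> m.py <<'E'
print("----")
S_=[plane(T,TR(*c),.126)[:2] for c in [(308,208),(362,187),(392,240),(335,265)]]
for i in range(4):
    d=S_[(i+1)%4]-S_[i];print(np.linalg.norm(d),np.degrees(np.arctan2(d[1],d[0]))%90)
f=S["frame"];crop(S,170,230,30,45,16,"s_h.png");crop(T,335,175,25,30,20,"t_h.png")
E
python3 m.py|sed -n '/----/,$p'
```

```text
----
0.018999429500261268 20.55242323840558
0.019481308221737628 26.23575402341524
0.020396931325123664 22.854715337589283
0.020212362642946874 22.10659549764786
```

View pics/t_h.png

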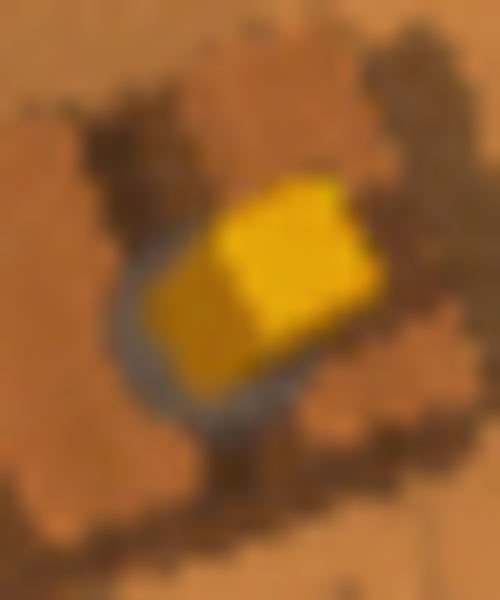

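>>> jog_arm([
  [[1,0.1,-0.16,0.1,-0.04],[1,0.16,-0.32,0.2,-0.08],[1,0.22,-0.48,0.2,-0.12],[1,0.28,-0.64,0.2,-0.16],[1,0.34,-0.8,0.2,-0.2],[1,0.4,-0.95,0.2,-0.24],[1,0.42,-1,0.2,-0.28],[1,0.42,-1,0.2,-0.29]],
])

```text
time_s: 0.77
position: [0.2671, 0.2708, 0.2445]
orientation: [[-0.344, 0.939, -0.001], [0.939, 0.344, -0.003], [-0.003, -0.002, -1.0]]
ft_force: [-0.1, 0.7, 0.2]
width: 1.003
```

The top crop shows the handle's top face centred at about pixel (350,188), with a yaw of about 22°.

>>> jog_arm([
  [[1,0.06,-0.15,0,0],[1,0.12,-0.31,0,0],[1,0.18,-0.47,0,0.005],[1,0.24,-0.63,0,0.01],[1,0.3,-0.79,0,0.01],[1,0.36,-0.92,0,0.01],[1,0.4,-1,0,0.01],[1,0.4,-1,0,0.01]],
])

```text
time_s: 1.43
position: [0.3688, 0.0166, 0.2442]
orientation: [[-0.368, 0.93, -0.001], [0.93, 0.368, -0.005], [-0.004, -0.002, -1.0]]
ft_force: [0.7, 0.1, 0.5]
width: 1.001
```

>>> jog_arm([
  [[1,0.06,-0.15,0,0],[1,0.12,-0.31,0,0],[1,0.18,-0.47,0,0],[1,0.24,-0.63,0,0],[1,0.3,-0.79,0,0],[1,0.36,-0.95,0,0],[1,0.4,-1,0,0],[1,0.4,-1,0,0]],
])

```text
time_s: 2.1
position: [0.4703, -0.237, 0.2429]
orientation: [[-0.365, 0.931, -0.001], [0.931, 0.365, -0.005], [-0.004, -0.003, -1.0]]
ft_force: [-0.7, -0.6, 0.1]
width: 0.997
```

>>> jog_arm([
  [[1,0,-0.12,0,0],[1,0,-0.24,0,0],[1,0,-0.332,0,0],[1,0,-0.332,-0.1,0],[1,0,-0.332,-0.2,0],[1,0,-0.332,-0.3,0],[1,0,-0.332,-0.36,0],[1,0,-0.332,-0.36,0]],
])

```text
time_s: 2.77
position: [0.4683, -0.3163, 0.1489]
orientation: [[-0.366, 0.931, -0.007], [0.931, 0.366, 0.001], [0.004, -0.006, -1.0]]
ft_force: [-0.6, 0.4, -0.9]
width: 0.997
```

Run:
```python
from h import *
r=snap(1); crop(r["side"],140,170,90,120,6,"s1.png"); crop(r["top"],300,150,90,80,8,"t1.png")
```

```text
(no output)
```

View pics/s1.png

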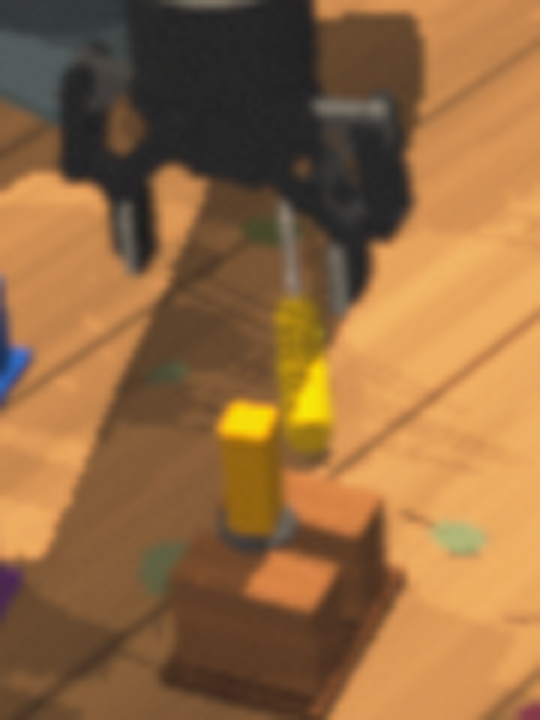

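View pics/t1.png

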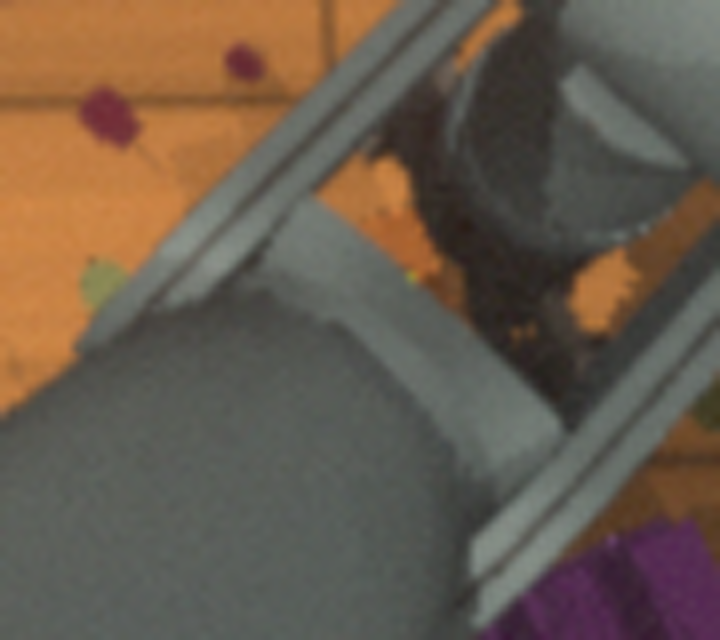

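The side view shows the open finger tips at crop (135,268) and (340,305), straddling the handle from above. I'll check the camera offset against the TCP.

Run:
```python
from h import *
S=load("side1")
a=plane(S,cp((135,268),6,140,170),.162);b=plane(S,cp((340,306),6,140,170),.162)
print(a,b,(a+b)/2,np.linalg.norm(a-b)); print("handle top",plane(S,cp((249,420),6,140,170),.126))
```

```text
[ 0.38783718 -0.30587578  0.162     ] [ 0.47784158 -0.2699651   0.162     ] [ 0.43283938 -0.28792044  0.162     ] 0.09690392141122081
handle top [ 0.46845334 -0.32109579  0.126     ]
```

Run:
```python
from h import *
from rig import bot
S=load("side1");s=bot.read_state();p=s["position"];R=s["orientation"];print(p)
im=cv2.resize(S["frame"][170:290,140:230,::-1],None,fx=6,fy=6,interpolation=cv2.INTER_CUBIC)
for q in [[0,0,0],[0,.0425,-.013],[0,-.0425,-.013],[0,.0425,-.035],[0,-.0425,-.035]]:
    w=p+R@np.array(q);c=S["rotation"].T@(w-S["xyz"]);u=S["mtx"]@(c/c[2]);k=(int((u[0]-140+.5)*6),int((u[1]-170+.5)*6));print(q,k);cv2.circle(im,k,4,(0,255,0),-1)
cv2.imwrite("pics/s1p.png",im)
```

```text
[ 0.47032462 -0.31860276  0.15286374]
[0, 0, 0] (252, 371)
[0, 0.0425, -0.013] (343, 366)
[0, -0.0425, -0.013] (158, 330)
[0, 0.0425, -0.035] (341, 326)
[0, -0.0425, -0.035] (154, 290)
```

View pics/s1p.png

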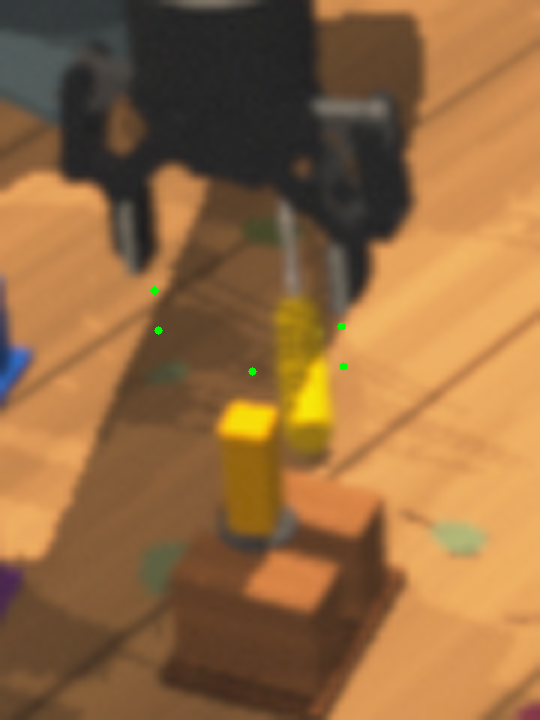

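Run:
```python
from h import *
S=load("side0");T=load("top0")
p=np.array([0.16053517, 0.52545077, 0.19458014]);R=np.array([[-9.56282495e-01,  2.92443208e-01, -8.71296707e-04],
       [ 2.92444266e-01,  9.56281285e-01, -1.56696553e-03],
       [ 3.74956309e-04, -1.75326743e-03, -9.99998393e-01]])
for n,f,x0,y0,w,h,k in (("s",S,230,10,90,90,8),("t",T,0,250,110,100,7)):
    im=cv2.resize(f["frame"][y0:y0+h,x0:x0+w,::-1],None,fx=k,fy=k,interpolation=cv2.INTER_CUBIC)
    for q in [[0,0,0],[0,.0425,-.013],[0,-.0425,-.013],[0,.0425,-.035],[0,-.0425,-.035],[0,.057,-.013],[0,-.057,-.013]]:
        w_=p+R@np.array(q);c=f["rotation"].T@(w_-f["xyz"]);u=f["mtx"]@(c/c[2]);cv2.circle(im,(int((u[0]-x0+.5)*k),int((u[1]-y0+.5)*k)),3,(0,255,0),-1)
    cv2.imwrite(f"pics/{n}0p.png",im)
```

```text
(no output)
```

View pics/s0p.png

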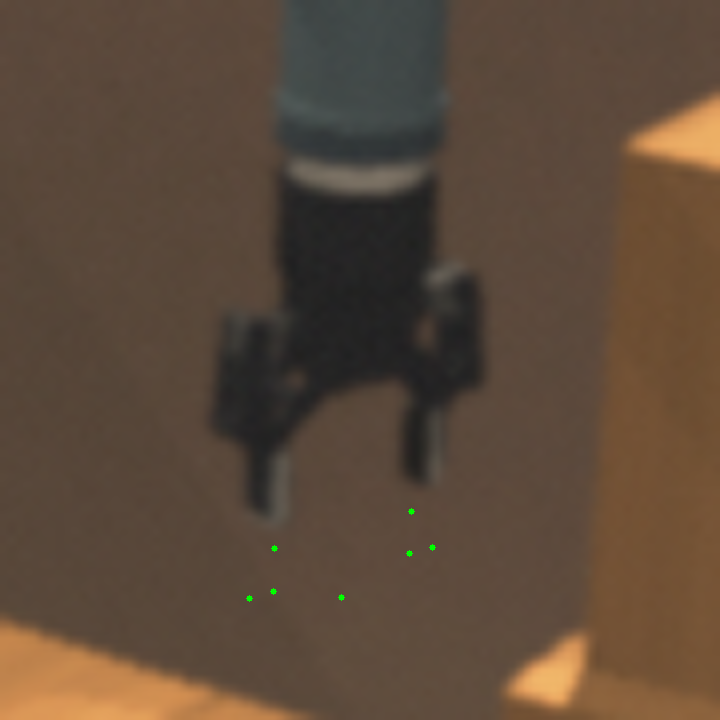

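View pics/t0p.png

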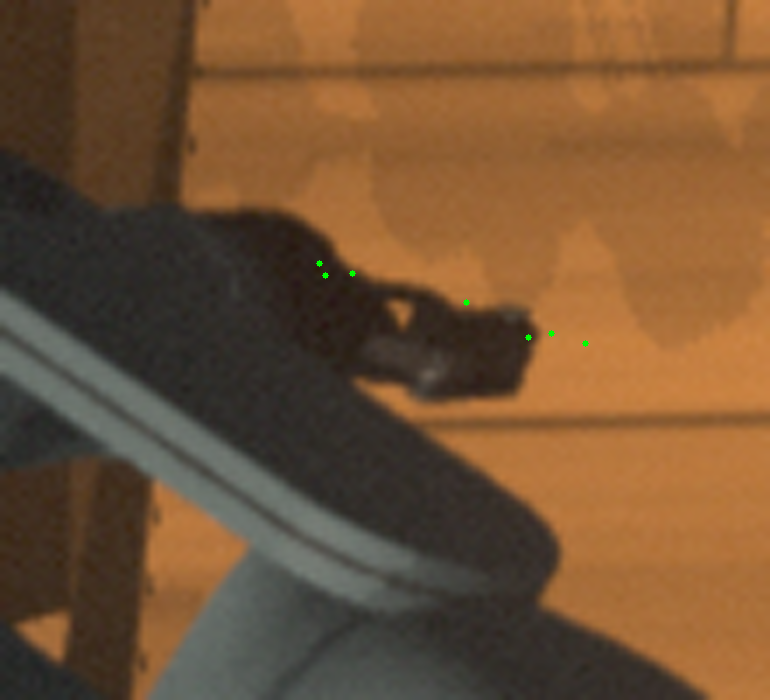

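The tips sit about 35–45 mm higher in both views than the reported TCP suggests. I'll go down to the nominal height and look again before closing.

>>> jog_arm([
  [[1,0,-0.004,-0.06,0],[1,0,-0.004,-0.12,0],[1,0,-0.004,-0.18,0],[1,0,-0.004,-0.24,0],[1,0,-0.004,-0.28,0],[1,0,-0.004,-0.3,0],[1,0,-0.004,-0.3,0],[1,0,-0.004,-0.3,0]],
])

```text
time_s: 3.53
position: [0.4709, -0.3199, 0.0788]
orientation: [[-0.366, 0.931, -0.001], [0.931, 0.366, -0.005], [-0.004, -0.003, -1.0]]
ft_force: [-0.3, -0.1, 0.3]
width: 0.998
```

Run:
```python
from h import *
r=snap(2); crop(r["side"],140,170,90,120,6,"s2.png"); crop(r["top"],300,150,90,80,8,"t2.png")
```

```text
(no output)
```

View pics/s2.png

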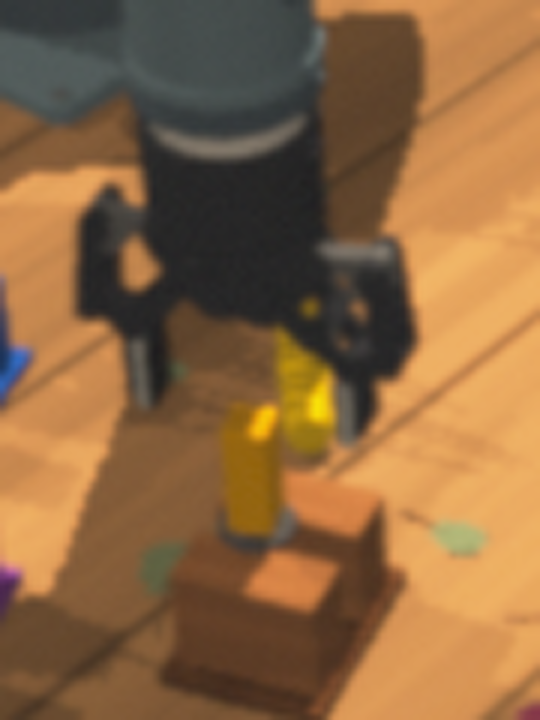

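View pics/t2.png

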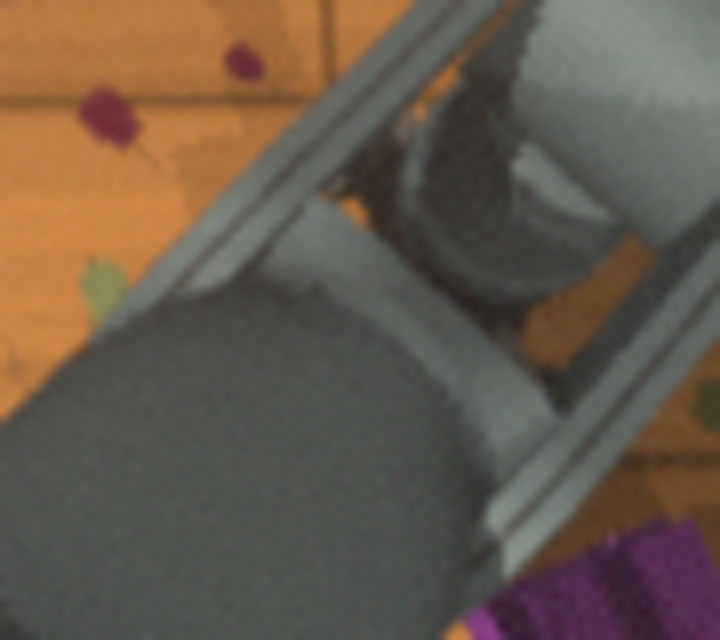

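The side view shows the tips level with the handle's top: the tip midpoint is at crop (247,422) and the handle top at (250,420). So the real tool is about 34 mm above the reported TCP. I'll lower it in small steps, watching the force.

>>> jog_arm([
  [[1,0,0,-0.01,0],[1,0,0,-0.02,0],[1,0,0,-0.03,0],[1,0,0,-0.04,0],[1,0,0,-0.05,0],[1,0,0,-0.06,0],[1,0,0,-0.07,0],[1,0,0,-0.07,0]],
])

```text
time_s: 4.3
position: [0.4706, -0.3198, 0.0608]
orientation: [[-0.366, 0.931, -0.001], [0.931, 0.366, -0.004], [-0.003, -0.003, -1.0]]
ft_force: [1.1, 0.2, -0.6]
width: 1.003
```

Run:
```python
from h import *
r=snap(3,("side",)); crop(r["side"],140,170,90,120,6,"s3.png")
```

```text
(no output)
```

View pics/s3.png

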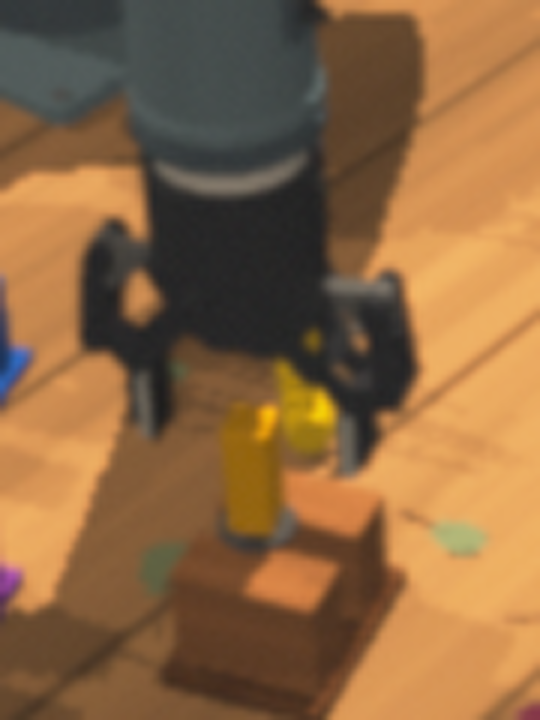

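>>> jog_arm([
  [[1,0,0,-0.01,0],[1,0,0,-0.02,0],[1,0,0,-0.03,0],[1,0,0,-0.04,0],[1,0,0,-0.05,0],[1,0,0,-0.06,0],[1,0,0,-0.06,0],[1,0,0,-0.06,0]],
])

```text
time_s: 5.02
position: [0.4707, -0.3198, 0.0459]
orientation: [[-0.366, 0.931, -0.001], [0.931, 0.366, -0.004], [-0.003, -0.003, -1.0]]
ft_force: [-0.2, -0.3, -0.4]
width: 0.997
```

Run:
```python
from h import *
r=snap(4,("side",)); crop(r["side"],140,170,90,120,6,"s4.png")
```

```text
(no output)
```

View pics/s4.png

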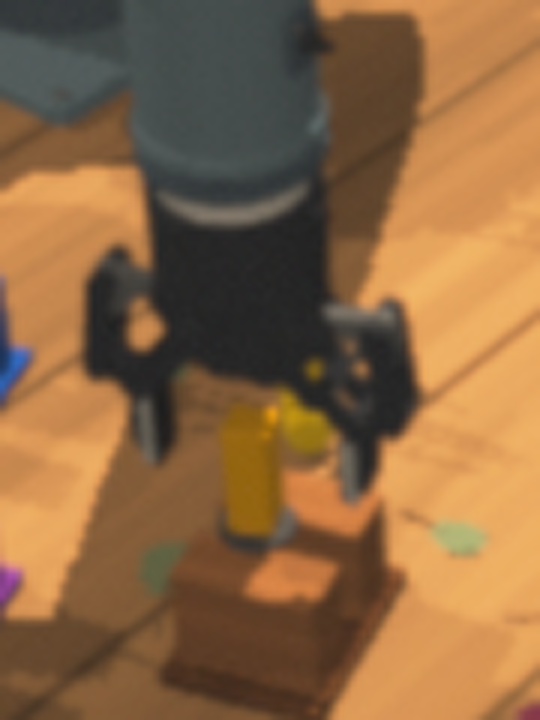

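The fingers straddle the handle at mid height: tips at crop (155,462) and (353,500), handle between them at x=250. Closing now.

>>> jog_arm([
  [[-1,0,0,0,0],[-1,0,0,0,0],[-1,0,0,0,0],[-1,0,0,0,0],[-1,0,0,0,0],[-1,0,0,0,0],[-1,0,0,0,0],[-1,0,0,0,0]],
])

```text
time_s: 5.73
position: [0.4709, -0.3201, 0.0463]
orientation: [[-0.366, 0.931, -0.001], [0.931, 0.366, -0.005], [-0.004, -0.002, -1.0]]
ft_force: [-0.5, -0.0, 1.8]
width: 0.249
```

Run:
```python
from h import *
r=snap(5,("side",)); crop(r["side"],140,170,90,120,6,"s5.png")
```

```text
(no output)
```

View pics/s5.png

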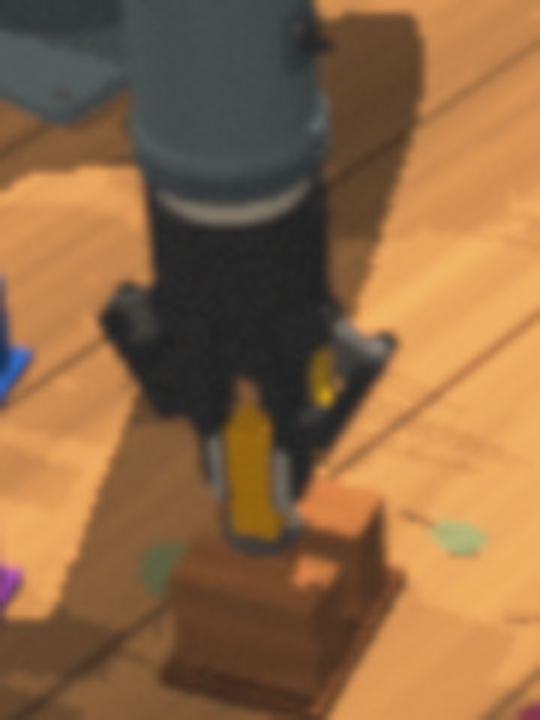

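The grip is on: width is 0.249, about 21 mm. Lifting and carrying it towards the loop.

>>> jog_arm([
  [[-1,0,0,0.1,0],[-1,0,0,0.2,0],[-1,0,0,0.3,0],[-1,0.05,0.14,0.32,-0.03],[-1,0.1,0.28,0.32,-0.06],[-1,0.15,0.42,0.32,-0.09],[-1,0.2,0.56,0.32,-0.12],[-1,0.2,0.56,0.32,-0.13]],
])

```text
time_s: 6.45
position: [0.5219, -0.1735, 0.1261]
orientation: [[0.034, 0.999, -0.003], [0.999, -0.034, -0.0], [-0.001, -0.003, -1.0]]
ft_force: [-0.2, -0.5, -1.4]
width: 0.253
```

Run:
```python
from h import *
from rig import bot
print(bot.read_state()["position"])
r=snap(6); crop(r["side"],180,130,130,110,6,"s6.png"); crop(r["top"],230,110,110,90,7,"t6.png")
```

```text
[ 0.52193695 -0.17353096  0.12609693]
```

View pics/s6.png

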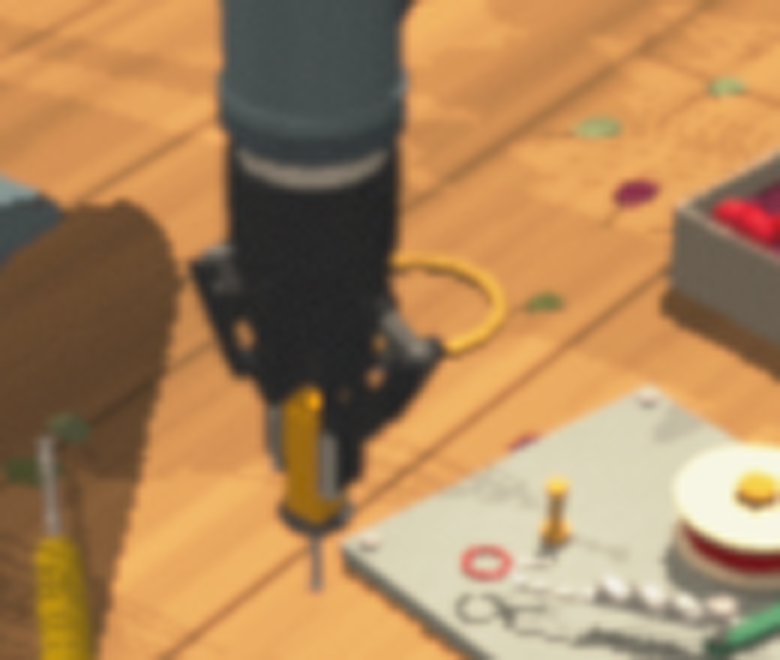

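View pics/t6.png

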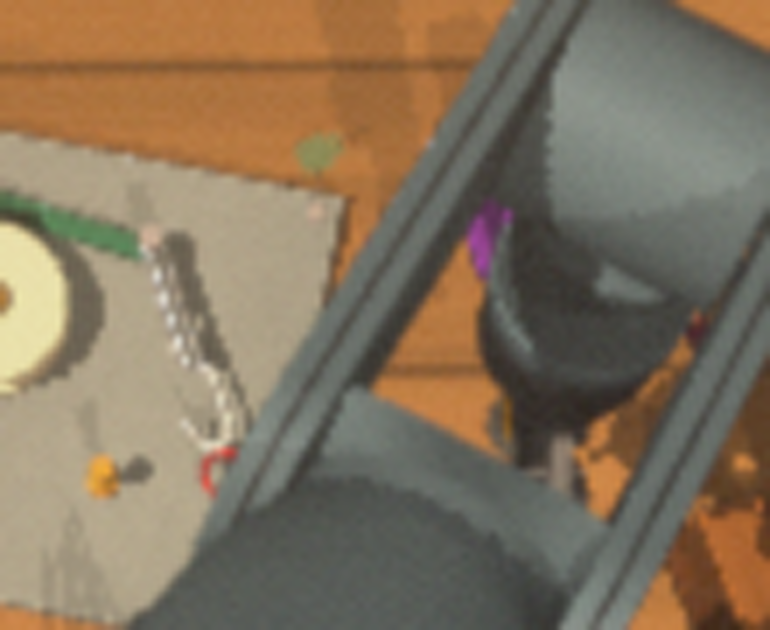

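The puller hangs upright, with its ball at side crop (316,588), pixel about (232,228). Computing the side camera's offset from the robot.

```bash
cat > b.py <<'E'
from h import *
import sys
# usage: b.py tag cx cy k x0 y0 repx repy repz  (ball bottom pixel in crop)
tag=sys.argv[1];cx,cy,k,x0,y0,rx,ry,rz=map(float,sys.argv[2:])
S=load("side"+tag);p=plane(S,cp((cx,cy),k,x0,y0),rz-.030+.002)
print("foot by side",p,"minus robot",p-[rx,ry,p[2]])
E
python3 b.py 6 316 588 6 180 130 .5219 -.1735 .1261
python3 - <<'E'
from h import *
S=load("side6");T=load("top6")
for n,f in(("S",S),("T",T)):
  for p,q in (((.5219,-.1735),.096),):
    w=np.array([*p,q]);c=f["rotation"].T@(w-f["xyz"]);print(n,f["mtx"]@(c/c[2]))
E
```

```text
foot by side [ 0.52126639 -0.17392056  0.0981    ] minus robot [-0.00063361 -0.00042056  0.        ]
S [232.52819972 228.17908354   1.        ]
T [302.47617384 174.4376777    1.        ]
```

Run:
```python
from h import *
S=load("side6")
print(plane(S,cp((487,562),6,180,130),.032),plane(S,cp((182.5,236.5),7,235,190),.032))
w=np.array([.525,-.042,.060])
c=S["rotation"].T@(w-S["xyz"]);print(S["mtx"]@(c/c[2]))
```

```text
[ 0.52532694 -0.04206853  0.032     ] [ 0.52537673 -0.04268753  0.032     ]
[260.90044945 215.9311782    1.        ]
```

>>> jog_arm([
  [[-1,0.002,0.1,0,0],[-1,0.004,0.2,0,0],[-1,0.008,0.3,0,0],[-1,0.01,0.4,-0.03,0],[-1,0.012,0.5,-0.06,0],[-1,0.012,0.527,-0.1,0],[-1,0.012,0.527,-0.124,0],[-1,0.012,0.527,-0.124,0]],
])

```text
time_s: 7.22
position: [0.523, -0.0473, 0.0935]
orientation: [[0.03, 1.0, -0.006], [1.0, -0.03, -0.004], [-0.004, -0.006, -1.0]]
ft_force: [-0.6, -0.7, -1.0]
width: 0.251
```

Run:
```python
from h import *
from rig import bot
print(bot.read_state()["position"])
r=snap(7); crop(r["side"],220,150,100,100,7,"s7.png"); crop(r["top"],190,110,110,90,7,"t7.png")
```

```text
[ 0.52303402 -0.047312    0.09345233]
```

View pics/s7.png

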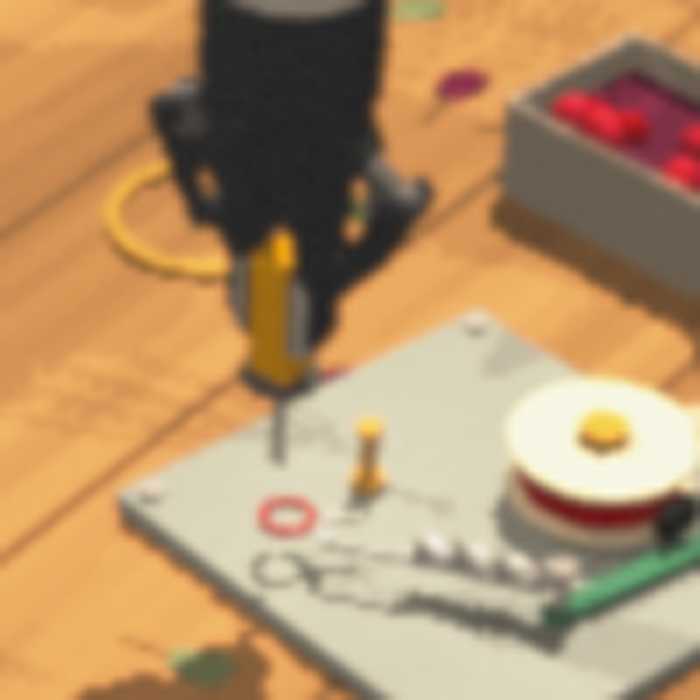

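View pics/t7.png

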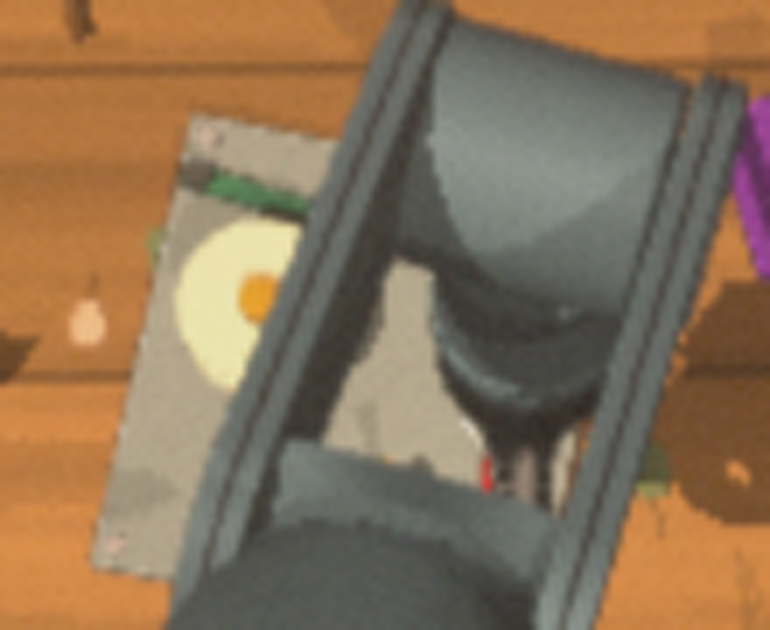

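```bash
python3 b.py 7 280 464 7 220 150 .5230 -.0473 .0935
python3 - <<'E'
from rig import bot
print(bot.read_state()["position"])
E
```

```text
foot by side [ 0.52571332 -0.04992757  0.0655    ] minus robot [ 0.00271332 -0.00262757  0.        ]
[ 0.52414428 -0.04811883  0.09483955]
```

>>> jog_arm([
  [[-1,0.008,0.02,-0.02,0],[-1,0.008,0.02,-0.04,0],[-1,0.008,0.02,-0.06,0],[-1,0.008,0.02,-0.07,0],[-1,0.008,0.02,-0.07,0],[-1,0.008,0.02,-0.07,0],[-1,0.008,0.02,-0.07,0],[-1,0.008,0.02,-0.07,0]],
])

```text
time_s: 7.98
position: [0.5263, -0.0432, 0.0776]
orientation: [[0.031, 1.0, -0.003], [1.0, -0.031, -0.005], [-0.005, -0.003, -1.0]]
ft_force: [0.6, -0.0, -0.7]
width: 0.248
```

Run:
```python
from h import *
from rig import bot
r=snap(8);print(bot.read_state()["position"]); crop(r["side"],240,190,50,50,14,"s8.png"); crop(r["top"],230,150,50,40,14,"t8.png")
```

```text
[ 0.52631723 -0.04315389  0.07758024]
```

View pics/s8.png

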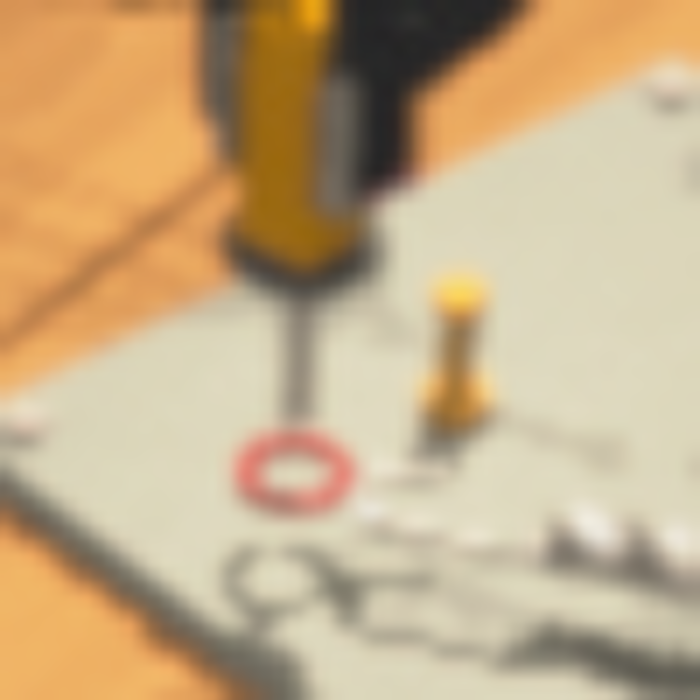

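View pics/t8.png

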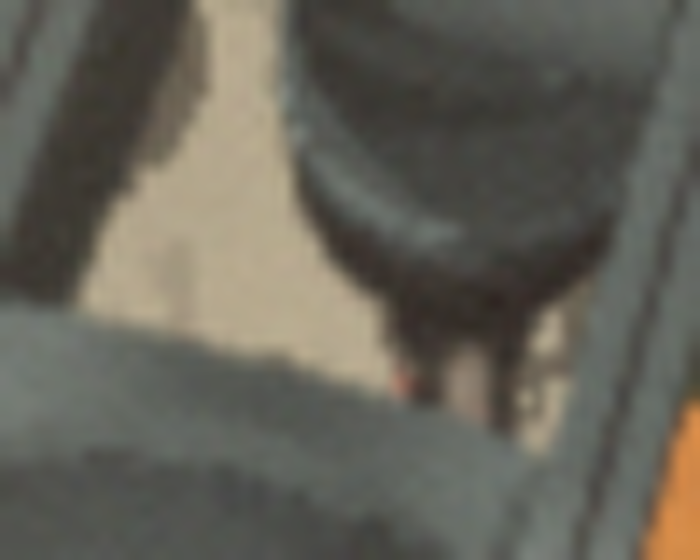

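```bash
python3 b.py 8 298 419 14 240 190 .5263 -.0432 .0776
python3 - <<'E'
from h import *
print(plane(load("side8"),cp((295,472),14,240,190),.032))
E
```

```text
foot by side [ 0.52735265 -0.04518897  0.0496    ] minus robot [ 0.00105265 -0.00198897  0.        ]
[ 0.5249846 -0.042336   0.032    ]
```

>>> jog_arm([
  [[-1,-0.004,0.006,0,0],[-1,-0.004,0.006,-0.01,0],[-1,-0.004,0.006,-0.02,0],[-1,-0.004,0.006,-0.03,0],[-1,-0.004,0.006,-0.04,0],[-1,-0.004,0.006,-0.05,0],[-1,-0.004,0.006,-0.05,0],[-1,-0.004,0.006,-0.05,0]],
])

```text
time_s: 8.75
position: [0.5252, -0.0416, 0.0648]
orientation: [[0.031, 1.0, -0.004], [1.0, -0.031, -0.004], [-0.005, -0.004, -1.0]]
ft_force: [-0.6, -0.9, -0.8]
width: 0.251
```

Run:
```python
from h import *
from rig import bot
r=snap(9,("side",));print(bot.read_state()["position"],bot.read_state()["ft_force"]); crop(r["side"],240,190,50,50,14,"s9.png")
```

```text
[ 0.52529207 -0.04166279  0.06498786] [ 0.55243109  0.62803058 -0.30683589]
```

View pics/s9.png

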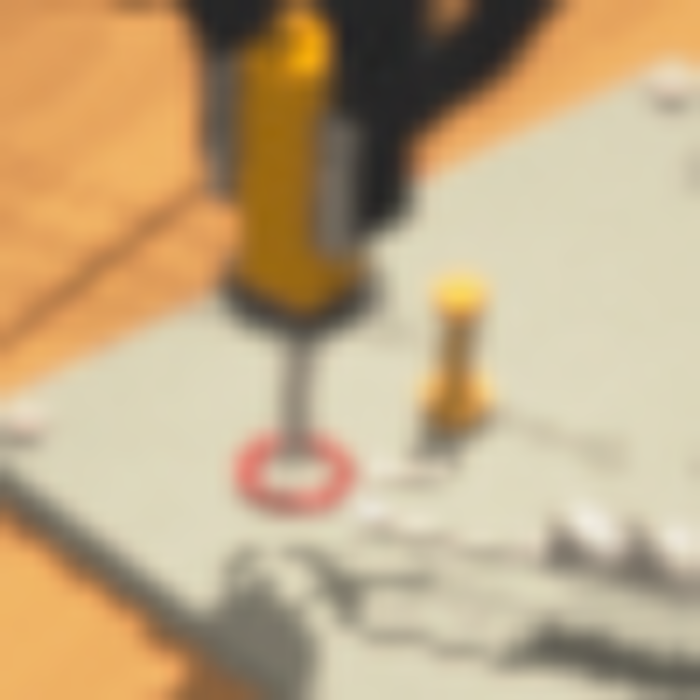

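The ball's foot is at crop (295,460), over the ring's centre at (295,472) with about 3 mm still to drop. It is centred, so I'll lower it through.

>>> jog_arm([
  [[-1,0,0,-0.01,0],[-1,0,0,-0.02,0],[-1,0,0,-0.03,0],[-1,0,0,-0.04,0],[-1,0,0,-0.05,0],[-1,0,0,-0.06,0],[-1,0,0,-0.06,0],[-1,0,0,-0.06,0]],
])

```text
time_s: 9.47
position: [0.5251, -0.0416, 0.0497]
orientation: [[0.031, 1.0, -0.004], [1.0, -0.031, -0.004], [-0.004, -0.004, -1.0]]
ft_force: [-0.3, -0.2, -1.0]
width: 0.251
```

Run:
```python
from h import *
from rig import bot
r=snap(10,("side",));print(bot.read_state()["position"],bot.read_state()["ft_force"]); crop(r["side"],240,190,50,50,14,"s10.png")
```

```text
[ 0.52529679 -0.04164331  0.04993144] [-0.37551762 -0.25543304 -0.88175162]
```

View pics/s10.png

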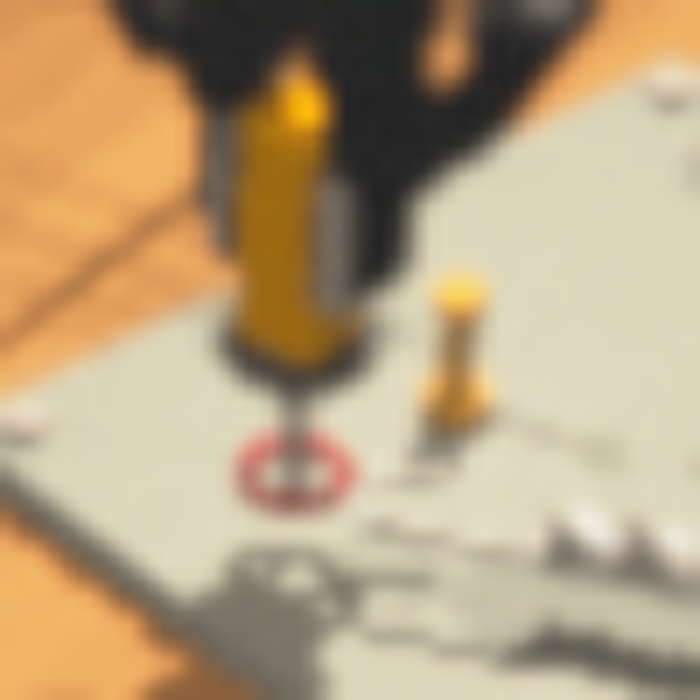

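The shank is through the loop, at crop x=295 between ring edges 240 and 352. Now stretching along the spring: the shank goes to a radius of 169 mm from the pin, about (-0.044,-0.012) from here.

>>> jog_arm([
  [[-1,-0.03,-0.008,0,0],[-1,-0.06,-0.016,0,0],[-1,-0.09,-0.024,0,0],[-1,-0.12,-0.032,0,0],[-1,-0.15,-0.04,0,0],[-1,-0.176,-0.048,0,0],[-1,-0.176,-0.048,0,0],[-1,-0.176,-0.048,0,0]],
])

```text
time_s: 10.18
position: [0.4825, -0.054, 0.0507]
orientation: [[0.032, 0.999, 0.0], [0.999, -0.032, -0.005], [-0.005, 0.001, -1.0]]
ft_force: [6.3, 2.3, -1.4]
width: 0.252
```

Run:
```python
from h import *
from rig import bot
r=snap(11,("side",));print(bot.read_state()["position"],bot.read_state()["ft_force"]); crop(r["side"],225,180,75,60,10,"s11.png")
```

```text
[ 0.48274928 -0.05402436  0.05072041] [ 6.84245474  1.62748625 -1.72396005]
```

View pics/s11.png

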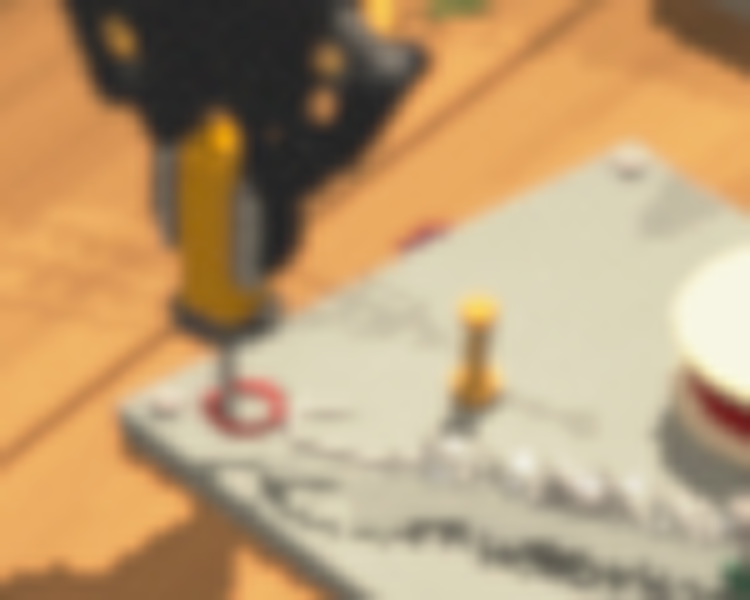

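The ring is caught and stretched, with its centre at crop (246,408). The 6.9 N force implies about 40 mm of stretch. Checking the radius in the side camera.

Run:
```python
from h import *
S=load("side11");P=np.array([.6441,-.0088])
r=plane(S,cp((246,408),10,225,180),.032)[:2];d=r-P;print(r,np.linalg.norm(d),np.degrees(np.arctan2(d[1],d[0]))%360)
p=plane(S,cp((478,310),10,225,180),.046)[:2];d=p-P;print(p,np.linalg.norm(d),np.degrees(np.arctan2(d[1],d[0]))%360)
p=plane(S,cp((473,395),10,225,180),.014)[:2];print("base",p)
for a in (188.5,181.6,174.7,171,167.8,166): print(a,(P+.168*np.array([np.cos(np.radians(a)),np.sin(np.radians(a))])-[.4827,-.0540])/.25)
```

```text
[ 0.48897963 -0.05253039] 0.16116660639731273 195.74381602946545
[0.52663781 0.01640777] 0.12013658074809633 167.88785044357468
base [0.52747967 0.01458736]
188.5 [-0.01901866  0.08147208]
181.6 [-0.026138    0.16203666]
174.7 [-0.023527    0.24287303]
171 [-0.01812656  0.28592396]
167.8 [-0.01122348  0.32281026]
166 [-0.00643873  0.34337151]
```

>>> jog_arm([
  [[-1,-0.016,0.04,0,0],[-1,-0.027,0.08,0,0],[-1,-0.032,0.12,0,0],[-1,-0.034,0.16,0,0],[-1,-0.034,0.2,0,0],[-1,-0.032,0.243,0,0],[-1,-0.03,0.26,0,0],[-1,-0.03,0.26,0,0]],
])

```text
time_s: 10.9
position: [0.4772, 0.011, 0.0514]
orientation: [[0.031, 0.999, 0.005], [0.999, -0.031, -0.006], [-0.006, 0.005, -1.0]]
ft_force: [5.8, -0.6, -2.4]
width: 0.251
```

Run:
```python
from h import *
from rig import bot
r=snap(12,("side",));print(bot.read_state()["position"],bot.read_state()["ft_force"]); crop(r["side"],225,180,75,60,10,"s12.png")
```

```text
[0.47725677 0.01061931 0.05145933] [ 6.75105905 -0.93875613 -3.14272283]
```

View pics/s12.png

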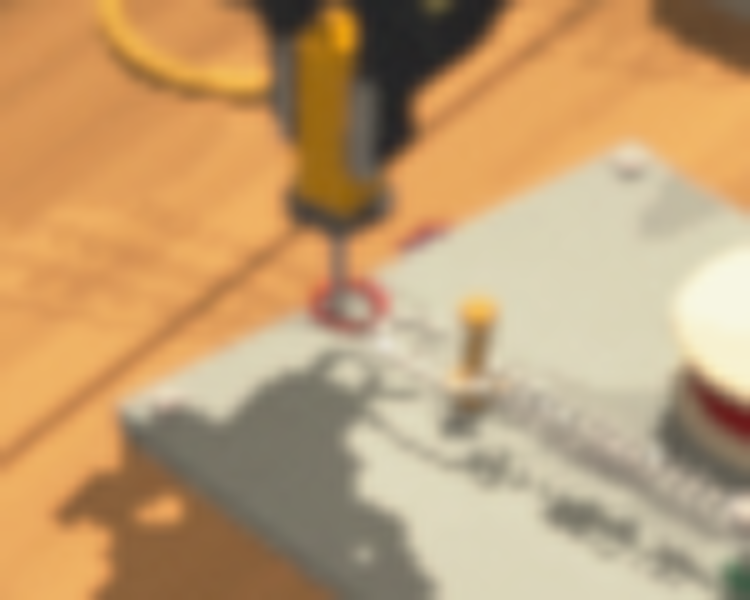

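Run:
```python
from h import *
S=load("side12");P=np.array([.6441,-.0088])
r=plane(S,cp((350,304),10,225,180),.032)[:2];d=r-P;print(r,np.linalg.norm(d),np.degrees(np.arctan2(d[1],d[0]))%360)
for a in (169,167.8,167): print(a,(P+.168*np.array([np.cos(np.radians(a)),np.sin(np.radians(a))])-[.4772,.0108])/.25)
```

```text
[0.48293574 0.00941779] 0.16219064653408896 173.5507375520959
169 [0.00794653 0.04982364]
167.8 [0.01077652 0.06361026]
167 [0.01282332 0.07276711]
```

Ring radius is 162 mm at 173.6°, so the hook's bend is 17 mm beyond the post. Finishing the swing into line.

>>> jog_arm([
  [[-1,-0.004,0.015,0,0],[-1,-0.002,0.03,0,0],[-1,0,0.045,0,0],[-1,0.002,0.06,0,0],[-1,0.004,0.068,0,0],[-1,0.004,0.068,0,0],[-1,0.004,0.068,0,0],[-1,0.004,0.068,0,0]],
])

```text
time_s: 11.62
position: [0.4802, 0.0266, 0.0521]
orientation: [[0.031, 0.999, 0.01], [0.999, -0.031, -0.008], [-0.007, 0.01, -1.0]]
ft_force: [5.9, -0.7, -3.2]
width: 0.251
```

Run:
```python
from h import *
from rig import bot
r=snap(13);print(bot.read_state()["position"],bot.read_state()["ft_force"]); crop(r["side"],240,185,50,40,15,"s13.png"); crop(r["top"],200,120,90,85,8,"t13.png")
```

```text
[0.48013831 0.0265668  0.05205992] [ 6.00677897 -1.42607216 -2.47574043]
```

View pics/s13.png

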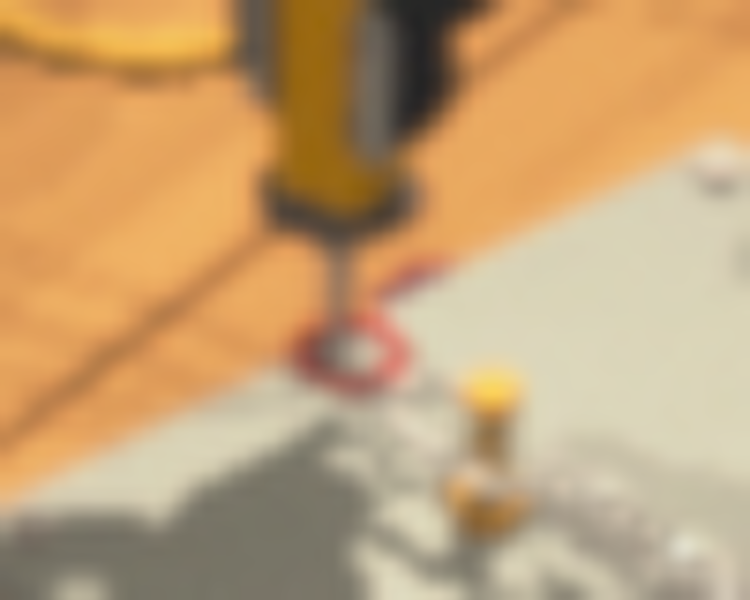

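View pics/t13.png

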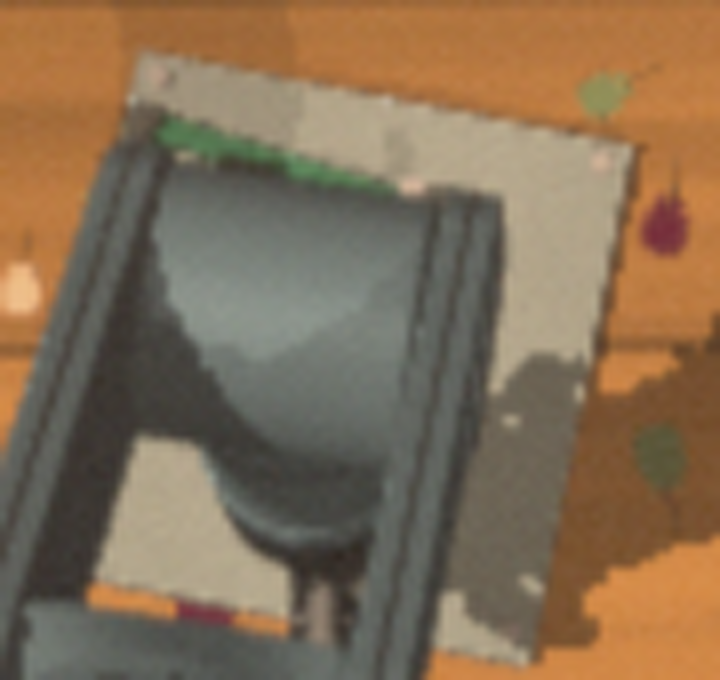

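Run:
```python
from h import *
S=load("side13");P=np.array([.6441,-.0088])
for c in((353,352),(356,350)):
    r=plane(S,cp(c,15,240,185),.032)[:2];d=r-P;print(r,np.linalg.norm(d),np.degrees(np.arctan2(d[1],d[0]))%360)
d=np.array([.4802,.0266])-P;print(np.linalg.norm(d),np.degrees(np.arctan2(d[1],d[0])))
```

```text
[0.48566975 0.02448877] 0.16188973207488272 168.13384136296636
[0.48575688 0.02544622] 0.16200415968739992 167.79611801663395
0.16767936664956723 167.81216838802175
```

>>> jog_arm([
  [[-1,-0.006,0,-0.008,0],[-1,-0.006,0,-0.016,0],[-1,-0.006,0,-0.016,0],[-1,-0.006,0,-0.016,0],[-1,-0.006,0,-0.016,0],[-1,-0.006,0,-0.016,0],[-1,-0.006,0,-0.016,0],[-1,-0.006,0,-0.016,0]],
])

```text
time_s: 12.38
position: [0.4813, 0.0254, 0.0494]
orientation: [[0.032, 0.999, 0.015], [0.999, -0.032, -0.01], [-0.009, 0.016, -1.0]]
ft_force: [6.4, -0.6, 0.1]
width: 0.253
```

Run:
```python
from h import *
from rig import bot
r=snap(14,("side",));print(bot.read_state()["position"],bot.read_state()["ft_force"]); crop(r["side"],240,185,50,40,15,"s14.png")
```

```text
[0.48128947 0.02534462 0.04939519] [ 6.63527405 -1.06857226  0.51844572]
```

View pics/s14.png

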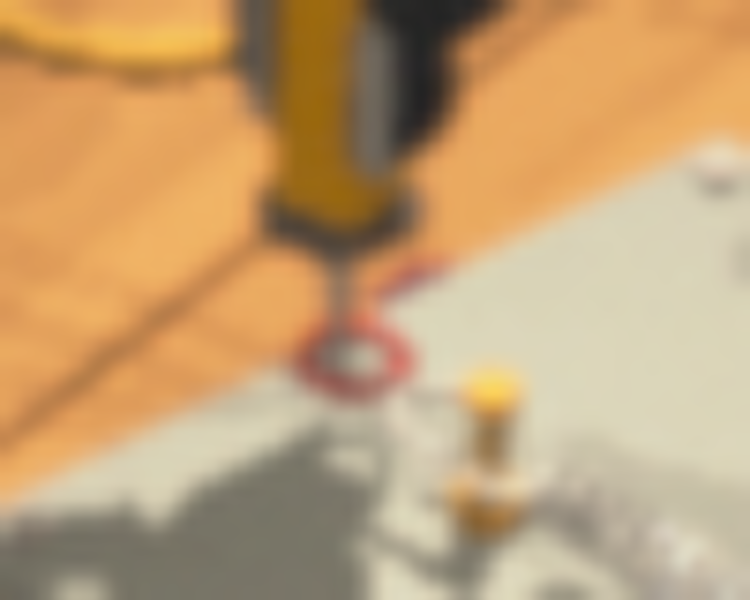

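The ball is seated lower again. Ring radius is about 162 mm at about 168°, so the post is inside the mouth. Letting it back towards the pin.

>>> jog_arm([
  [[-1,0,0.006,0,0],[-1,0.002,0.006,0,0],[-1,0.02,0.003,0,0],[-1,0.04,-0.002,0,0],[-1,0.06,-0.008,0,0],[-1,0.08,-0.013,0,0],[-1,0.094,-0.017,0,0],[-1,0.094,-0.017,0,0]],
])

```text
time_s: 13.1
position: [0.504, 0.0211, 0.0486]
orientation: [[0.032, 0.999, 0.012], [0.999, -0.032, -0.009], [-0.009, 0.013, -1.0]]
ft_force: [0.0, 0.4, 0.2]
width: 0.251
```

Run:
```python
from h import *
from rig import bot
r=snap(15,("side",));print(bot.read_state()["position"],bot.read_state()["ft_force"]); crop(r["side"],240,185,50,40,15,"s15.png")
```

```text
[0.50358981 0.02123533 0.0485832 ] [-0.25271407  0.13464932 -0.2997764 ]
```

View pics/s15.png

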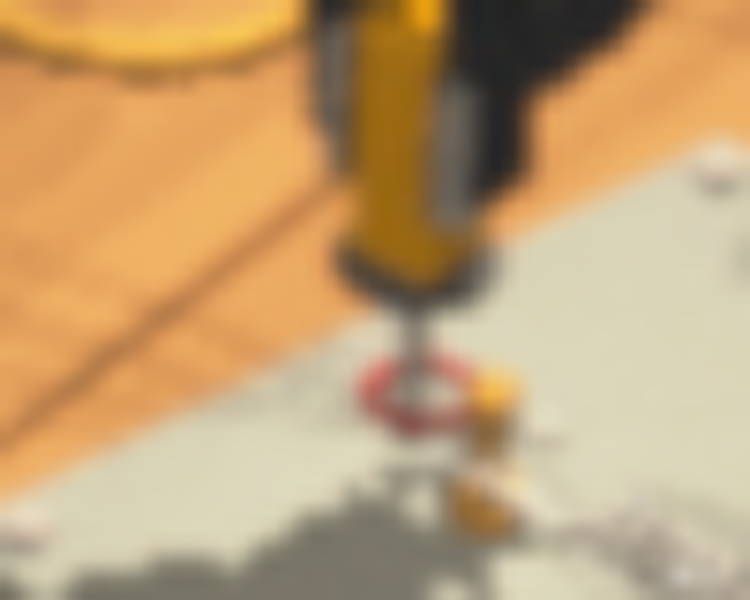

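The force is zero with the ring at crop (416,393), so the post now carries the spring. Checking the centring, then lifting out.

Run:
```python
from h import *
S=load("side15");P=np.array([.6441,-.0088])
r=plane(S,cp((416,393),15,240,185),.032)[:2];d=r-P;print(r,np.linalg.norm(d),np.degrees(np.arctan2(d[1],d[0]))%360)
```

```text
[0.50444441 0.02110584] 0.14282171694265425 167.91322964887536
```

>>> jog_arm([
  [[-1,0,0,0.01,0],[-1,0,0,0.025,0],[-1,0,0,0.04,0],[-1,0,0,0.055,0],[-1,0,0,0.07,0],[-1,0,0,0.09,0],[-1,0,0,0.1,0],[-1,0,0,0.1,0]],
])

```text
time_s: 13.82
position: [0.5042, 0.0212, 0.0745]
orientation: [[0.032, 0.999, 0.014], [0.999, -0.032, -0.009], [-0.009, 0.014, -1.0]]
ft_force: [0.4, 0.2, 0.1]
width: 0.253
```

Run:
```python
from h import *
from rig import bot
r=snap(16,("side",));print(bot.read_state()["position"],bot.read_state()["ft_force"]); crop(r["side"],240,185,50,40,15,"s16.png")
```

```text
[0.50394644 0.02116443 0.07409431] [ 0.36578674 -1.04714668 -0.60893822]
```

View pics/s16.png

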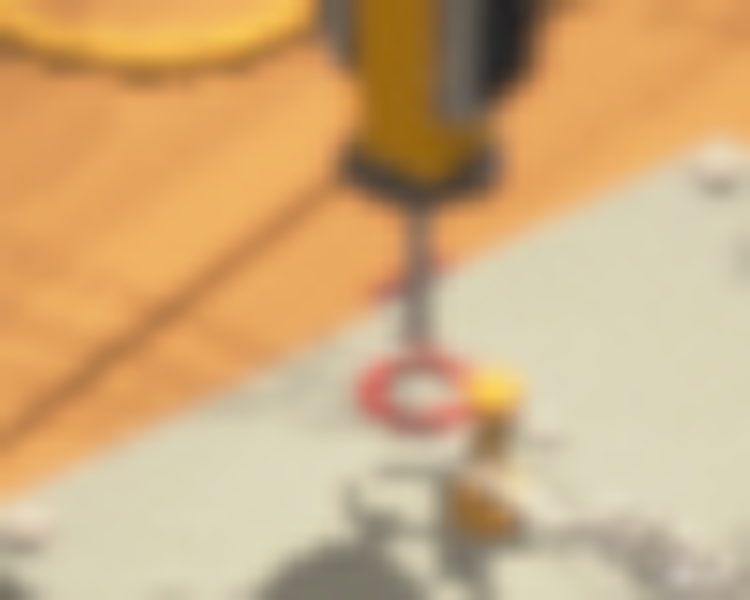

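The ball is clear. The loop stays at 142.8 mm and 167.9° (142 mm expected when hooked). Carrying the puller back to the rest.

>>> jog_arm([
  [[-1,0,0,0.1,0],[-1,0,0,0.2,0],[-1,-0.01,-0.08,0.28,0],[-1,-0.03,-0.22,0.28,0.03],[-1,-0.05,-0.36,0.28,0.06],[-1,-0.06,-0.5,0.28,0.09],[-1,-0.08,-0.64,0.28,0.12],[-1,-0.08,-0.7,0.28,0.13]],
])

```text
time_s: 14.53
position: [0.4831, -0.1577, 0.144]
orientation: [[-0.37, 0.929, 0.016], [0.929, 0.371, -0.005], [-0.01, 0.013, -1.0]]
ft_force: [0.8, 0.4, -0.1]
width: 0.256
```

>>> jog_arm([
  [[-1,-0.01,-0.12,0,0],[-1,-0.02,-0.24,0,0],[-1,-0.03,-0.36,0,0],[-1,-0.05,-0.5,0,0],[-1,-0.05,-0.6,0,0],[-1,-0.05,-0.65,0,0],[-1,-0.05,-0.65,0,0],[-1,-0.05,-0.65,0,0]],
])

```text
time_s: 15.2
position: [0.4703, -0.3198, 0.1434]
orientation: [[-0.369, 0.929, 0.015], [0.929, 0.369, -0.003], [-0.009, 0.012, -1.0]]
ft_force: [-0.1, 0.1, -1.4]
width: 0.249
```

Run:
```python
from h import *
from rig import bot
r=snap(17);print(bot.read_state()["position"],bot.read_state()["ft_force"]); crop(r["side"],155,180,60,75,8,"s17.png"); crop(r["top"],200,120,90,85,8,"t17.png")
```

```text
[ 0.47056483 -0.31858388  0.14372559] [-0.24042512 -1.12483601 -0.72972074]
```

View pics/s17.png

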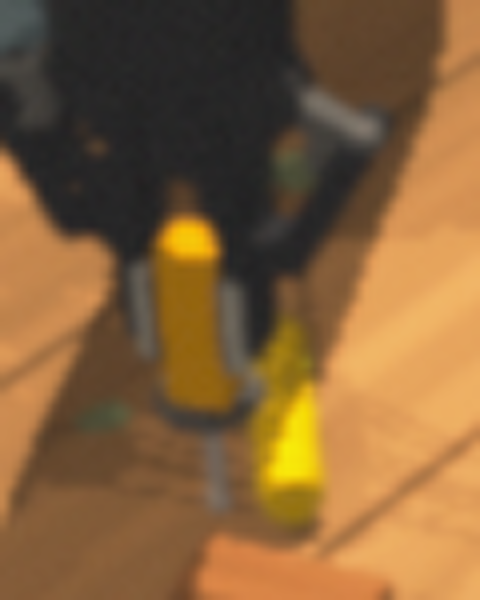

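View pics/t17.png

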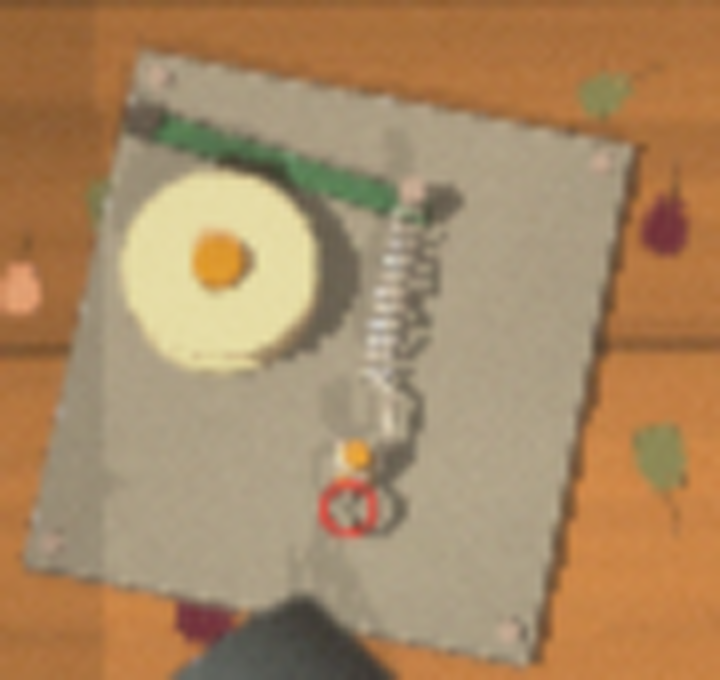

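The top view shows the hook round the post: gold head at crop (357,455), red loop beyond it at (349,508), coil running straight to the pin. Now measuring the foot's position before inserting.

```bash
python3 b.py 17 217 510 8 155 180 .4706 -.3190 .1437
python3 - <<'E'
from h import *
S=load("side17")
for z in(.174,):print("top",plane(S,cp((190,240),8,155,180),.1437-.030+.110))
E
```

```text
foot by side [ 0.47119975 -0.32272474  0.1157    ] minus robot [ 0.00059975 -0.00372474  0.        ]
top [ 0.46744917 -0.32029206  0.2237    ]
```

>>> jog_arm([
  [[-1,0,0.005,-0.05,0],[-1,0,0.01,-0.1,0],[-1,0,0.01,-0.15,0],[-1,0,0.01,-0.18,0],[-1,0,0.01,-0.18,0],[-1,0,0.01,-0.18,0],[-1,0,0.01,-0.18,0],[-1,0,0.01,-0.18,0]],
])

```text
time_s: 15.97
position: [0.4711, -0.3163, 0.0997]
orientation: [[-0.371, 0.928, 0.016], [0.928, 0.372, -0.005], [-0.01, 0.013, -1.0]]
ft_force: [0.6, 0.0, -0.4]
width: 0.249
```

Run:
```python
from h import *
from rig import bot
r=snap(18);print(bot.read_state()["position"],bot.read_state()["ft_force"]); crop(r["side"],155,220,60,70,8,"s18.png")
```

```text
[ 0.47096207 -0.3164166   0.09951884] [-0.26691336 -1.26559175  0.41638238]
```

View pics/s18.png

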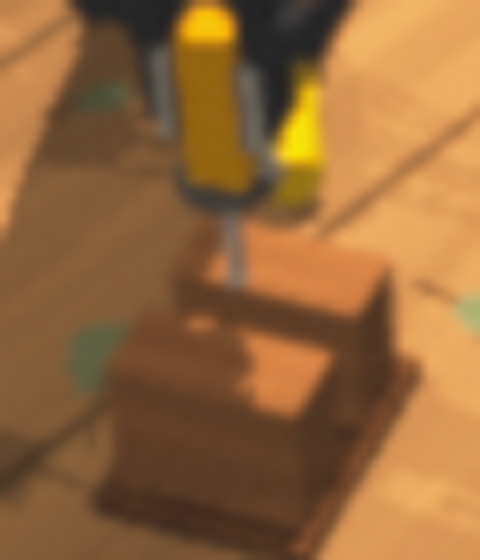

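The rest is clearly visible, with the foot at crop (236,283) and the slot edges at crop (178,282)–(350,318) and (150,318)–(335,352). Computing the slot midline.

Run:
```python
from h import *
S=load("side18");q=lambda x,y,z:plane(S,cp((x,y),8,155,220),z)[:2]
A,B=q(178,282,.062),q(350,318,.062);C,D=q(150,318,.062),q(335,352,.062)
for a in(B-A,D-C):print(np.linalg.norm(a),np.degrees(np.arctan2(a[1],a[0])))
d=(B-A)/np.linalg.norm(B-A)+(D-C)/np.linalg.norm(D-C);d/=np.linalg.norm(d);n=np.array([-d[1],d[0]])
m=(A+B+C+D)/4;print("d",d,"mid",m,"gap",n@((A+B)/2-(C+D)/2))
for e in((236,283),(236,287)):
    f=q(*e,.0695+.001);print(f,"along",d@(f-m),"lat",n@(f-m))
T=load("top0")
```

```text
0.0620006976874557 21.199790300173408
0.06517630642873418 23.22980236060327
d [0.92577298 0.37807988] mid [ 0.4799223  -0.31987432] gap 0.01797407452910352
[ 0.47063579 -0.31741386] along -0.007666955647931308 lat 0.005788871512215212
[ 0.47199601 -0.31885532] along -0.006952682928390749 lat 0.003940138807817834
```

The foot is about 5 mm off the midline towards the far block. I'll correct by (+0.0016,-0.0045) and then go in.

>>> jog_arm([
  [[-1,0.006,-0.018,0,0],[-1,0.006,-0.018,0,0],[-1,0.006,-0.018,0,0],[-1,0.006,-0.018,-0.01,0],[-1,0.006,-0.018,-0.02,0],[-1,0.006,-0.018,-0.02,0],[-1,0.006,-0.018,-0.02,0],[-1,0.006,-0.018,-0.02,0]],
])

```text
time_s: 16.73
position: [0.4724, -0.3208, 0.0943]
orientation: [[-0.371, 0.928, 0.016], [0.929, 0.371, -0.004], [-0.01, 0.013, -1.0]]
ft_force: [0.2, -0.0, 0.0]
width: 0.249
```

Run:
```python
from h import *
from rig import bot
r=snap(19,("side",));s=bot.read_state();print(s["position"],s["ft_force"]); crop(r["side"],155,220,60,70,8,"s19.png")
```

```text
[ 0.47243348 -0.3208641   0.0944491 ] [-0.37685776  0.57011502 -1.22221737]
```

View pics/s19.png

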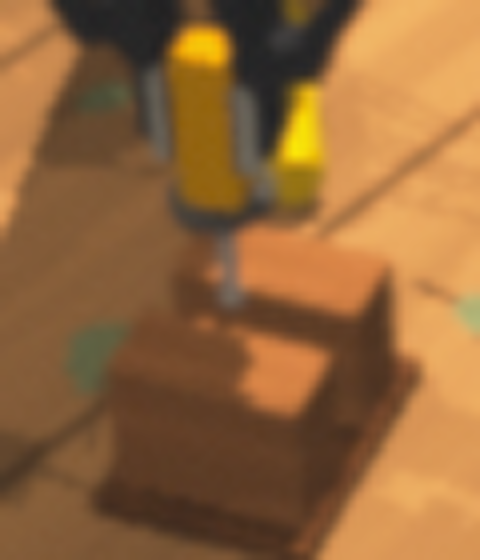

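The foot is at crop (231,305), against a midline of about 313 at this height. That is centred, so I'll lower it into the slot.

>>> jog_arm([
  [[-1,0,0,-0.02,0],[-1,0,0,-0.04,0],[-1,0,0,-0.06,0],[-1,0,0,-0.08,0],[-1,0,0,-0.1,0],[-1,0,0,-0.12,0],[-1,0,0,-0.14,0],[-1,0,0,-0.14,0]],
])

```text
time_s: 17.45
position: [0.4718, -0.3203, 0.0581]
orientation: [[-0.371, 0.928, 0.014], [0.929, 0.371, -0.003], [-0.008, 0.012, -1.0]]
ft_force: [-0.9, 0.6, -1.0]
width: 0.249
```

Run:
```python
from h import *
from rig import bot
r=snap(20,("side",));s=bot.read_state();print(s["position"],s["ft_force"]); crop(r["side"],155,220,60,70,8,"s20.png")
```

```text
[ 0.47206736 -0.32048537  0.05865842] [-0.17499053  0.67657587 -1.20949101]
```

View pics/s20.png

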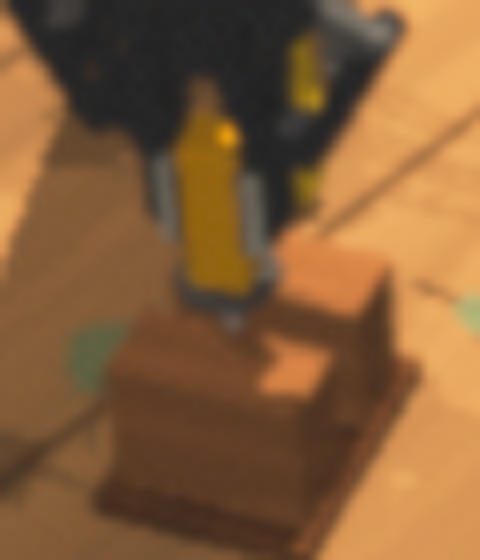

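The shank is in the slot with no contact force. Lowering the last ~12 mm.

>>> jog_arm([
  [[-1,0,0,-0.01,0],[-1,0,0,-0.02,0],[-1,0,0,-0.03,0],[-1,0,0,-0.038,0],[-1,0,0,-0.044,0],[-1,0,0,-0.046,0],[-1,0,0,-0.046,0],[-1,0,0,-0.046,0]],
])

```text
time_s: 18.17
position: [0.4721, -0.3205, 0.0472]
orientation: [[-0.371, 0.928, 0.015], [0.929, 0.371, -0.004], [-0.009, 0.013, -1.0]]
ft_force: [-0.5, -0.2, -0.7]
width: 0.253
```

Run:
```python
from h import *
from rig import bot
r=snap(21,("side",));s=bot.read_state();print(s["position"],s["ft_force"]); crop(r["side"],155,220,60,70,8,"s21.png")
```

```text
[ 0.47214669 -0.32058913  0.04729952] [-0.07548049  0.75678932 -0.40961703]
```

View pics/s21.png

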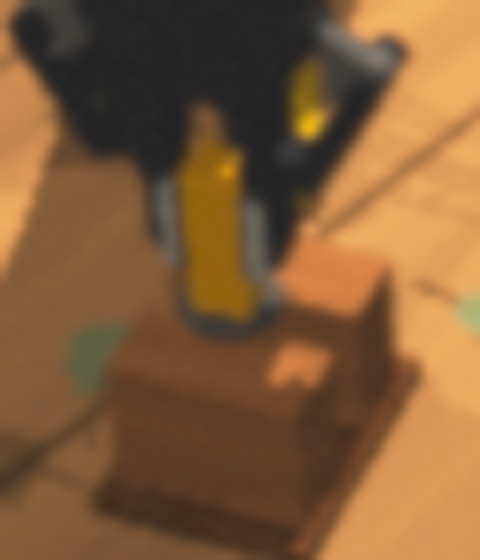

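The flange is about 1 mm above the blocks. Opening.

>>> jog_arm([
  [[-1,0,0,-0.003,0],[-0.4,0,0,-0.003,0],[-0.2,0,0,-0.003,0],[0,0,0,-0.003,0],[0.2,0,0,-0.003,0],[0.4,0,0,-0.003,0],[0.7,0,0,-0.003,0],[1,0,0,-0.003,0]],
])

```text
time_s: 18.88
position: [0.4722, -0.3206, 0.0466]
orientation: [[-0.371, 0.928, 0.015], [0.929, 0.371, -0.004], [-0.009, 0.013, -1.0]]
ft_force: [-0.7, -0.5, 0.5]
width: 0.953
```

>>> jog_arm([
  [[1,0,0,0,0],[1,0,0,0,0],[1,0,0,0.08,0],[1,0,0,0.2,0],[1,0,0,0.34,0],[1,0,0,0.48,0],[1,0,0,0.6,0],[1,0,0,0.6,0]],
])

```text
time_s: 19.55
position: [0.475, -0.3233, 0.2039]
orientation: [[-0.371, 0.928, 0.024], [0.928, 0.372, -0.013], [-0.021, 0.017, -1.0]]
ft_force: [0.4, -0.6, 0.9]
width: 1.001
```

>>> jog_arm([
  [[1,-0.05,0.1,0,0],[1,-0.1,0.2,0,0],[1,-0.15,0.35,0,0],[1,-0.2,0.5,0,0],[1,-0.25,0.65,0,0],[1,-0.3,0.8,0,0],[1,-0.3,0.9,0,0],[1,-0.3,0.9,0,0]],
])

```text
time_s: 20.22
position: [0.3984, -0.0939, 0.2037]
orientation: [[-0.374, 0.927, 0.024], [0.927, 0.375, -0.01], [-0.019, 0.018, -1.0]]
ft_force: [-0.8, 0.3, 0.2]
width: 1.004
```

Run:
```python
from h import *
from rig import bot
r=snap(22);s=bot.read_state();print(s["position"],s["ft_force"]); crop(r["side"],155,190,145,110,5,"s22.png"); crop(r["top"],195,115,185,110,4,"t22.png")
cv2.imwrite("pics/t22f.png",r["top"]["frame"][:,:,::-1])
```

```text
[ 0.40000532 -0.0977217   0.20403956] [ 0.55283306 -0.85014253 -0.19629147]
```

View pics/s22.png

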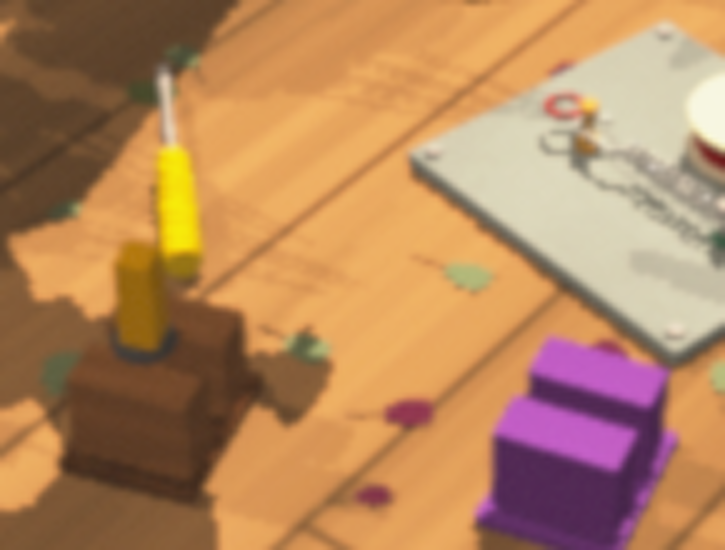

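View pics/t22.png

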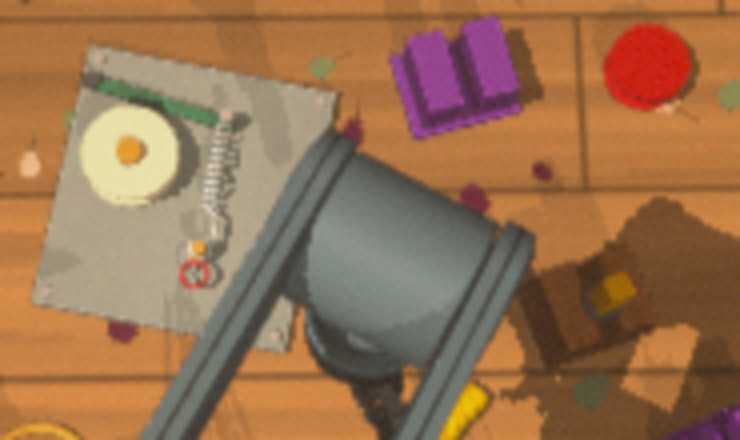

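View pics/t22f.png

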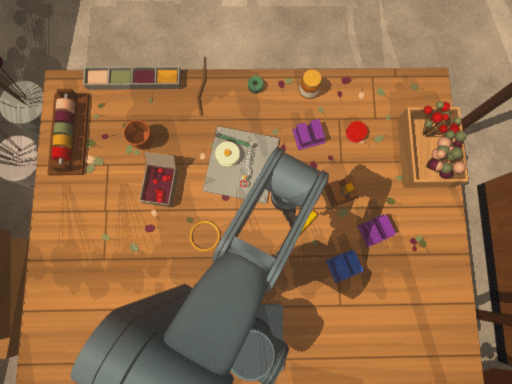

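The side view shows the puller upright with its flange on the blocks, handle at crop (140,295). The hook is on the post and the other items haven't moved. I'll let it settle and hand in.

>>> jog_arm([
  [[1,0,0,0.05,0],[1,0,0,0.05,0],[1,0,0,0.05,0],[1,0,0,0.05,0],[1,0,0,0.05,0],[1,0,0,0.05,0],[1,0,0,0.05,0],[1,0,0,0.05,0]],
])

```text
time_s: 20.98
position: [0.3999, -0.0978, 0.2163]
orientation: [[-0.373, 0.927, 0.024], [0.927, 0.374, -0.013], [-0.021, 0.017, -1.0]]
ft_force: [0.3, 0.0, 0.9]
width: 1.002
```

Run:
```python
from rig import bot
print(bot.read_state()["time_s"]); print(bot.close_job())
```

```text
20.9833
the job is handed in; nothing more can be done
None
```

The spring is hooked on the brass anchor post, and the puller hangs upright again in the slot of its wooden rest. I handed the job in at 21.0 s. I took the puller by its handle, caught the red loop with its shank, stretched the spring to about 6.9 N, swung it into line and let it back.

**Last checks:**
- **Hook:** after release the loop sits about 143 mm from the pin (142 mm expected when hooked) and in line with the post. Both views show the hook round the post.
- **Puller:** the side view shows it upright with its flange on the blocks. I put it back about 10 mm off the slot's middle, close to where it started.
- **Other things:** they look unmoved, and the gripper was open and clear of everything.

**Disagreements:**
- **Tool height:** in the images the gripper stood about 34 mm higher than its reported position. I set the grasp height from the images and brought the gripper down in small steps, watching the force.
- **Cameras:** the two views disagreed by about 5 mm. The side camera matched the robot to 1–4 mm, so I used it for the fine moves.
- **Tilt:** the gripper ended up tilted by about 1.5°, and the puller leaned slightly in the grip on the way back. I moved it 5 mm to line it up with the slot before lowering it.

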